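Set the sine plate on a block stack

TASK

Set the tilting plate beside the riveting press to the angle of a 41 mm stack: swing it up by its handle, put the red 25 mm block flat on the black pad of the base and the blue 16 mm block flat on top of it, both centred on the pad, then bring the plate gently down until its foot bears firmly on the blue block. The stiff hinge holds the plate wherever it is left and the foot's length is not known, so feel for the contact and press it home lightly, never with more than 14 N on the stack; then let go, and leave the other blocks and everything else on the bench where they are.

Things in the scene. Friction and masses are not known exactly. Their poses are not given: they have to be found in the camera images.
- fixture: sine plate, fixed to the bench: dark red base slab 190 x 120 x 15 mm carrying a hinged aluminium plate (and all that belongs to it). Origin: centre of the base's underside, on the table top (z = 0). Own x points from the free end of the plate (which faces the robot, roughly) to the hinge, z up
- pad (a point): centre of the black pad (46 mm along x, 36 along y), flush with the base's top, 15 mm above the table, where the stack stands; axes as the fixture's, 42.8 mm to -x of its origin; below the foot when the plate rests on the stack. With the plate lifted to 1.2 rad or more, blocks can be set down from straight above, gripped across their 30 mm width along y
- hinge (a point): middle of the hinge axis, 23 mm above the table, 70 mm to +x of the fixture's origin; the axis runs along the fixture's y. The hinge is stiff (0.42 N m of friction, more than the plate's weight), so the plate stays at any angle: moving it takes up to 7 N at the handle upwards and 1 to 4 N downwards; clearly more means that the foot has met something
- plate (a joint): tilt of the plate in rad: 0 = level; grows as the free end swings up and towards +x; stop at 1.35. When the foot rests on the stack it reads 0.23 to 0.36, depending on the unknown setting of the foot. Plate 0.4 kg, 96 mm wide, 10 mm thick; level, it lies 10 to 20 mm above the hinge axis and ends 135 mm from it
- thread (a point): where the foot screw passes through the plate, 120 mm from the hinge axis, 15 mm above it when level. Below hangs the foot, a steel ball of radius 6 mm, its lowest point 10 to 23 mm under this point: it was last trimmed to another job, differs every time and is not reported. It is stiff in its thread: leave it as it is
- handle (a point): centre of the handle's black round bar, 10 mm thick, along the fixture's y, 62 mm free between its posts; with the plate level it is 100 mm to -x of the hinge axis and 61 mm above it (41 mm above the plate's face), and it turns with the plate about the hinge. It can be pinched from above, fingers on its two sides in x; being round, it turns between them
- red_mid (a point): Lower block of the stack: plain red setting block, 25 mm high, 40 mm long (own x), 30 mm wide (own y), its height along its own z, which is up; about 165 g. At the start it lies flat on the table. This point is its centre, 12.5 mm above its underside
- blue_mid (a point): Upper block of the stack: plain blue setting block, 16 mm high, 40 mm long (own x), 30 mm wide (own y), its height along its own z, which is up; about 106 g. At the start it lies flat on the table. This point is its centre, 8 mm above its underside
- green_mid (a point): Not wanted, leave it: plain green setting block, 20 mm high, 40 mm long (own x), 30 mm wide (own y), its height along its own z, which is up; about 132 g. At the start it lies flat on the table. This point is its centre, 10 mm above its underside
- yellow_mid (a point): Not wanted, leave it: plain yellow setting block, 12 mm high, 40 mm long (own x), 30 mm wide (own y), its height along its own z, which is up; about 79 g. At the start it lies flat on the table. This point is its centre, 6 mm above its underside
- red: the red block, origin at the centre of its underside
- blue: the blue block, origin at the centre of its underside
- bottle: white bottle with green cap, radius 32, 170 mm high; bystander; origin under its centre
- spool: black spool, radius 35, 70 mm high; bystander; origin under its centre
- driver: screwdriver with orange handle lying on the bench; bystander
- dish: white dish, radius 40, 35 mm high; bystander; origin under its centre

How it is judged:
By the outcome, as a careful person would: the job done as asked, in the order asked, and still so for the second after the job is handed in, with the robot touching nothing.
It also fails if it takes over 72 s, if anything falls off the work surface, if the arm or the gripper's body presses on something with over 40 N, if the wrist force passes 120 N, or if a joint passes its speed limit or range.

ROBOT

A 6-joint arm with a two-finger parallel gripper is mounted at the origin on the work surface. World frame = base frame: x ahead of the robot, y to its left, z up, the work surface at z = 0. Lengths are in m, angles in degrees, forces in N, time in s.
With the tool pointing down it reaches from about 0.25 to 0.725 m from the base axis. Payload 9.7 kg.
Tool frame: the origin (TCP) lies on the centre line of the jaws, within the pads' length; the fingertips stand 19 mm ahead of it and the grasp point (between the pads) is the TCP; z points along the fingers, y is the direction in which the jaws open and shut (so a half turn about z gives the same grasp; the last joint's range is limited). The gripper opens to 85 mm and grips with 20 to 120 N. Pads are 22 mm wide; open, the fingers measure 114 mm over their backs; the gripper's body (76 mm by 85 mm) begins 54 mm behind the grasp point. The pads swing forward as they close: fully open they stand 13 mm farther back than shut.
Start: joints at [74.599, 4.979, 10.078, 95.1, 0, 90], TCP at [0.146, 0.53, 0.229] pointing down, gripper open.
Joint ranges: [-179.16, 179.16], [-48.56, 103.87], [-65.8, 70.77], [-126.05, 130.52], [-82.76, 87.17], [-180, 180]. Speed limits (degrees/s): [127.2, 127.2, 147.25, 180, 180, 180].

INTERFACE

Orientations are given as [roll, pitch, yaw] about the fixed x, y, z axes, in that order (R = Rz(yaw) Ry(pitch) Rx(roll)).
In Python, from workcell import bot gives the robot as it stands.
- The arm moves only by the tool servo_tool, never from a script. Its argument "motion" is a list that holds one entry, the list of rows, each a list of 6 numbers: the shift along the tool's x, y, z in mm, then the turn, a rotation vector about the tool's x, y, z in rad. A call has 1 to 5 rows; each row shifts and turns the commanded pose from where the row before left it, along the tool's axes as they then stand; what a row does not reach is not made up. A row lasts 1/10 s, in which the tool goes at most 50 mm and 8.59 degrees, less where a joint would pass 70% of its speed; a pose out of reach is approached as far as the arm can. A call is refused whole if a number of a shift passes 50 or a number of a turn 0.15, either way. A call with a gripper value outside its range is refused whole. "gripper" is the finger opening in mm, from 0 to 85.4, set as the call begins (left out, the last holds). The fingers move at their own pace and stop on an object; "newtons" is the grip in N (left out, the last holds). Time passes only in rows, so rows that do not move let the fingers close. It gives the time, the measured TCP pose, the force and the opening at its end, in the units of the state.
- bot.get_obs(): the state, without advancing time (a new reading comes with each control period).
- bot.camera(name): name is "side" or "top" or "wrist"; returns a dict with "color" (400x640x3 uint8, red, green, blue), "fx", "fy", "cx", "cy" (pixels), "R" (3x3) and "t" (3): a world point X has camera coordinates R X + t. Camera axes: x right, y down, z forward; pixel columns grow to the right and rows downward; lengths in m; the calibration is good to about 2 mm. A picture is of the moment at which its call begins. There is no depth.
- bot.job_done(): hands the job in, once; it reports no verdict.
Trained networks look in a picture, given as the dict that the camera call returned (one of the last four; its "shot" number tells which), for a name from the list of things; names that differ only in an ending like _2 or _b are one class to them, and where a whole thing is asked for, a point or a joint stands for the part that bears it (a point fixed in the world has none). Each returns a list of dicts, best first, with "confidence" (0 to 1); they miss things now and then, are a little off and sometimes report something else, mostly with a low value. They report only what shows in the picture. A call takes as long as a camera call.
- bot.look_for(picture, label): "rect" ([left, top, width, height] in pixels, round what is visible of it).
The state is a dict: "time": time; "q": joint angles; "qd": joint speeds; "joint_efforts": joint torques, N m; "ee_pos": TCP position; "tcp_rot": TCP orientation; "wrist_force": force on the tool from outside, world axes, zero at the start; "torque": the same for the moment, N m; "opening": finger opening in m.
Only numpy, scipy, OpenCV 4.12 (cv2) and the standard library are available. Lean on these libraries where they do the work, as an engineer would, in place of code of your own. Each camera call takes 0.05 s, during which the arm holds its last target.

## Working session

There is one attempt and no reset: what is moved stays moved. The work goes in short steps, Python scripts to look and compute and a tool call to move; the robot and the scene stay as the last step left them, time stands still between calls to the robot, and variables do not carry over. Pictures are saved under pics/ and viewed, and the job is handed in when it is done.

Besides the shell and the picture viewer there is one more tool, called after "Request:" as name(argument=value, ...) on one line, values as JSON. servo_tool: Moves the arm, as the interface text tells. Its arguments: {"type":"object","properties":{"motion":{"type":"array","items":{"type":"array","items":{"type":"array","items":{"type":"number"}}}},"gripper":{"type":"number"},"newtons":{"type":"number"}},"required":["motion"]}

```bash
ls; mkdir -p pics; python3 - <<'E'
from workcell import bot
import cv2,pickle
print(bot.get_obs())
for n in ["side","top","wrist"]:
    p=bot.camera(n); cv2.imwrite(f"pics/a_{n}.png",p["color"][:,:,::-1]); pickle.dump(p,open(f"a_{n}.pkl","wb"))
    print(n,p["fx"],p["cx"],p["cy"],p["R"],p["t"])
    for l in ["fixture","handle","red","blue","green_mid","yellow_mid","bottle","spool","driver","dish","plate"]:
        r=bot.look_for(p,l)
        print(l,[(x["rect"],round(x["confidence"],2)) for x in r[:2]])
print(bot.get_obs()["time"])
E
```

```text
pics
{'time': 0.0, 'q': array([7.45989078e+01, 5.01056035e+00, 1.00361223e+01, 9.50992988e+01,
       2.88140512e-04, 8.99991376e+01]), 'qd': array([-0.04606382, -0.01495304, -0.00174131, -0.05744555, -0.01015089,
        0.01242749]), 'joint_efforts': array([-8.79950312e-04, -5.20386815e+01,  4.64806473e+01,  1.61459885e-02,
       -5.42958514e-05,  1.84361556e-05]), 'ee_pos': array([0.14600593, 0.53003716, 0.22840319]), 'tcp_rot': array([-1.79926263e+02, -2.89250178e-04,  1.64599770e+02]), 'wrist_force': array([0.11644411, 0.12916694, 0.02367765]), 'torque': array([ 0.02482372, -0.03923033,  0.01550162]), 'opening': 0.08509827649340589}
side 470.5726766696674 322.70139108959984 201.4018730215795 [[-0.997536   -0.06931053  0.01086164]
 [-0.04449266  0.50529835 -0.86179695]
 [ 0.05424324 -0.86015675 -0.50713711]] [0.52560883 0.09525481 1.57204688]
fixture [([279.6, 179.6, 55.1, 35.3], 0.89)]
handle [([280.5, 176.7, 42.0, 28.3], 0.61), ([303.1, 250.0, 18.5, 9.1], 0.16)]
red [([335.7, 271.1, 15.1, 15.6], 0.71), ([278.7, 177.9, 55.9, 36.4], 0.65)]
blue [([301.8, 249.8, 19.4, 9.1], 0.62)
[... 1028 characters left out ...]
yellow_mid [([259.0, 227.4, 9.1, 10.5], 0.54)]
bottle [([182.7, 146.7, 27.2, 17.5], 0.69), ([261.4, 128.7, 24.2, 20.8], 0.18)]
spool [([423.0, 258.2, 18.5, 19.4], 0.64)]
driver [([423.7, 190.4, 21.5, 22.4], 0.7)]
dish [([262.3, 127.6, 22.8, 21.2], 0.79), ([323.7, 158.3, 35.1, 54.9], 0.18)]
plate [([325.0, 158.2, 30.5, 44.6], 0.71)]
wrist 336.33468831149656 319.7297888673067 201.78306204210367 [[ 2.66244885e-01  9.63905408e-01 -1.58054332e-04]
 [ 9.12286993e-01 -2.51934172e-01  3.22895674e-01]
 [ 3.11201067e-01 -8.61135126e-02 -9.46434551e-01]] [-0.54930409 -0.04175487  0.38030084]
fixture []
handle []
red []
blue []
green_mid []
yellow_mid []
bottle []
spool []
driver []
dish []
plate []
1.8
```

```bash
python3 - <<'E'
import cv2
a=cv2.imread("pics/a_top.png")[100:300,160:460]; cv2.imwrite("pics/a_top2.png",cv2.resize(a,None,fx=2.66,fy=2.66,interpolation=cv2.INTER_CUBIC))
a=cv2.imread("pics/a_side.png")[130:330,200:420]; cv2.imwrite("pics/a_side2.png",cv2.resize(a,None,fx=3,fy=3,interpolation=cv2.INTER_CUBIC))
E
```

```text
(no output)
```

View pics/a_top2.png

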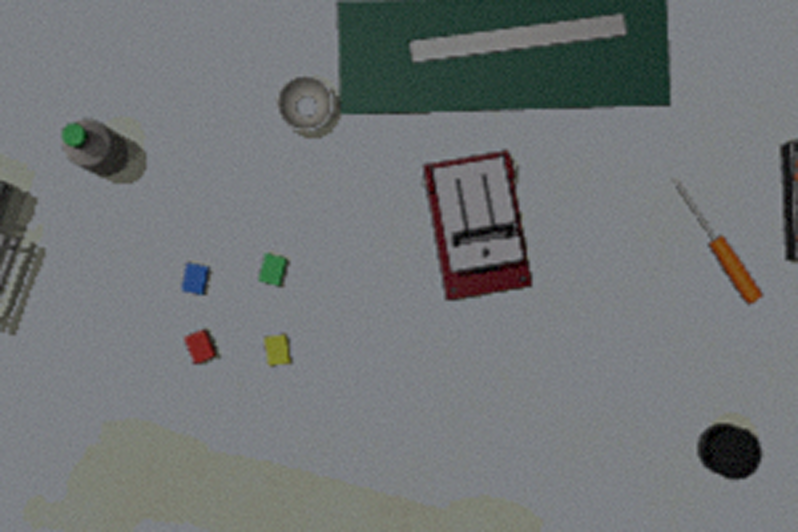

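View pics/a_side2.png

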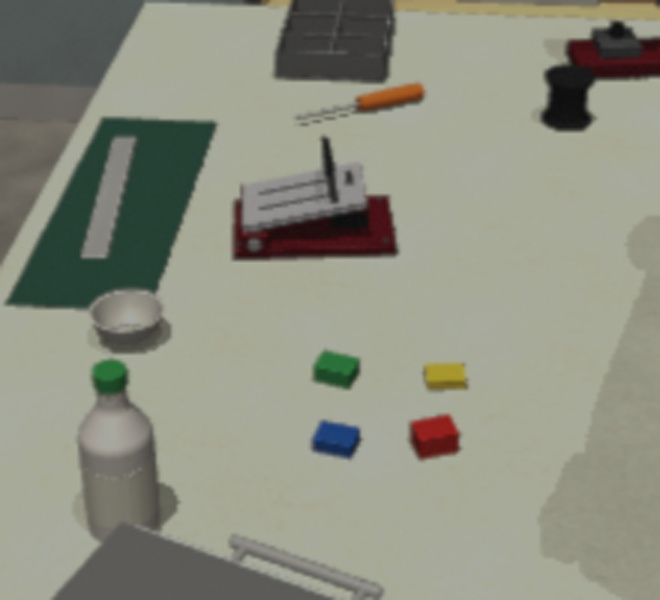

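View pics/a_wrist.png

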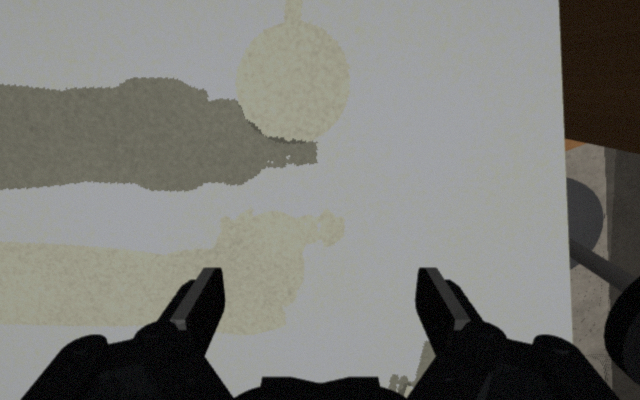

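```bash
cat > h.py <<'E'
import numpy as np,cv2,pickle
from scipy.spatial.transform import Rotation as Ro
from scipy.optimize import least_squares
def ray(p,uv):
    d=np.array([(uv[0]-p["cx"])/p["fx"],(uv[1]-p["cy"])/p["fy"],1.]); R=np.array(p["R"]);t=np.array(p["t"])
    return -R.T@t, R.T@d
def onz(p,uv,z):
    c,d=ray(p,uv); return c+d*(z-c[2])/d[2]
def proj(p,X):
    X=np.atleast_2d(X); c=X@np.array(p["R"]).T+np.array(p["t"])
    return np.c_[p["fx"]*c[:,0]/c[:,2]+p["cx"],p["fy"]*c[:,1]/c[:,2]+p["cy"]]
def mask(p,col):
    h=cv2.cvtColor(p["color"],cv2.COLOR_RGB2HSV); H,S,V=[h[...,i].astype(int) for i in range(3)]
    m={"red":((H<8)|(H>172)),"blue":(H>100)&(H<130),"green":(H>50)&(H<85),"yellow":(H>22)&(H<35)}[col]&(S>110)&(V>40)
    return m.astype(np.uint8)
def save(p,name,crop=None,f=1):
    a=p["color"][:,:,::-1]
    if crop: a=a[crop[1]:crop[3],crop[0]:crop[2]]
    cv2.imwrite("pics/"+name+".png",cv2.resize(np.ascontiguousarray(a),None,fx=f,fy=f,interpolation=cv2.INTER_CUBIC))
def tool_delta(pos,rpy,tpos,trpy):
    """total shift in current tool frame (mm) and rotvec in tool frame"""
    A=Ro.from_euler("xyz",rpy,degrees=True);B=Ro.from_euler("xyz",trpy,degrees=True)
    return A.inv().apply(np.array(tpos)-np.array(pos))*1e3,(A.inv()*B).as_rotvec()
HT={"red":.025,"blue":.016,"green":.020,"yellow":.012}
def hullmask(p,pts,shape=(400,640)):
    pass
def fitblock(p,col,x0,zb=0.0):
    """fit x,y,yaw of block: silhouette extents in several directions vs. mask hull"""
    m=mask(p,col); n,l,s,c=cv2.connectedComponentsWithStats(m)
    guess=proj(p,[x0[0],x0[1],zb+HT[col]/2])[0]
    best=min([i for i in range(1,n) if s[i,4]>15],key=lambda i:np.hypot(*(c[i]-guess)))
    mm=(l==best)
    H=HT[col]; K=[np.array([a*.02,b*.015,zb+e*H]) for a in(-1,1) for b in(-1,1) for e in(0,1)]
    cor=np.array(K)
    def img(v):
        R=Ro.from_euler("z",v[2]).as_matrix(); P=cor@R.T+[v[0],v[1],0]; return proj(p,P)
    ang=np.arange(0,2*np.pi,np.pi/18); D=np.c_[np.cos(ang),np.sin(ang)]
    ys,xs=np.nonzero(mm); q=np.c_[xs,ys].astype(float)
    sup=(q@D.T).max(0)+.5*np.abs(D).sum(1)*.8
    f=lambda v:(img(v)@D.T).max(0)-sup
    r=min((least_squares(f,[x0[0],x0[1],a]) for a in np.arange(0,np.pi,np.pi/6)),key=lambda r:r.cost)
    v=r.x; v[2]=(v[2]+np.pi/2)%np.pi-np.pi/2
    return v,np.sqrt(2*r.cost/len(ang)),mm.sum()
E
python3 - <<'E'
from h import *
T=pickle.load(open("a_top.pkl","rb"));S=pickle.load(open("a_side.pkl","rb"))
for p in(T,S): print(-np.array(p["R"]).T@np.array(p["t"]))
sc=lambda u,v:(160+u/2.66,100+v/2.66)
for c,uv in dict(red=(201,346),blue=(196,278),green=(273,269),yellow=(278,349)).items():
    x=onz(T,sc(*uv),HT[c]/2)
    for p in (T,S):
        v,e,n=fitblock(p,c,x[:2]); print(c,x[:2].round(4),v[:2].round(4),np.degrees(v[2]).round(1),e.round(2),n)
for n,uv,z in [("base nearL",(448,299),.0),("base nearR",(531,285),.0),("farR",(508,150),.01),("farL",(424,163),.01)]:
    print(n,onz(T,sc(*uv),z))
W=pickle.load(open("a_wrist.pkl","rb"));print("wristcam",-np.array(W["R"]).T@np.array(W["t"]),np.array(W["R"])[2])
E
```

```text
[ 4.55117172e-01 -3.94362026e-04  1.70565319e+00]
[0.44327896 1.34050486 0.87362464]
red [0.4444 0.2861] [0.4444 0.2882] 17.1 0.61 92
red [0.4444 0.2861] [0.4447 0.2871] 21.3 0.59 178
blue [0.538  0.2918] [0.538  0.2933] -7.0 0.61 86
blue [0.538  0.2918] [0.5386 0.2936] -10.3 1.24 120
green [0.5472 0.1854] [0.5472 0.1862] -12.8 0.71 79
green [0.5472 0.1854] [0.5475 0.186 ] -22.5 1.35 111
yellow [0.4372 0.1815] [0.4372 0.1836] 4.6 0.64 82
yellow [0.4372 0.1815] [0.4368 0.1827] 5.3 0.76 105
base nearL [ 0.49935505 -0.05422512  0.        ]
base nearR [ 0.51542058 -0.16947724  0.        ]
farR [ 0.70247797 -0.14294206  0.01      ]
farL [ 0.68775753 -0.02643462  0.01      ]
wristcam [0.06599181 0.55170675 0.3733255 ] [ 0.31120107 -0.08611351 -0.94643455]
```

```bash
cat >> h.py <<'E'
def plan(tpos,trpy,n=None,start=None):
    from workcell import bot
    if start is None:
        o=bot.get_obs(); start=(o["ee_pos"],o["tcp_rot"])
    p0=np.array(start[0]);A=Ro.from_euler("xyz",start[1],degrees=True);B=Ro.from_euler("xyz",trpy,degrees=True)
    rv=(A.inv()*B).as_rotvec(); d=np.array(tpos)-p0
    N=n or max(1,int(np.ceil(max(np.linalg.norm(d)/.049,np.linalg.norm(rv)/.149))))
    print("N",N,"total d",(d*1e3).round(1),"rot",rv.round(3))
    for i in range(N):
        Ri=A*Ro.from_rotvec(rv*i/N)
        print((Ri.inv().apply(d/N)*1e3).round(0 if np.linalg.norm(d)>.02 else 1).tolist(),(rv/N).round(3).tolist())
E
python3 - <<'E'
from h import *
plan([.60,-.05,.23],[180,0,98.2])
W=pickle.load(open("a_wrist.pkl","rb"));print(proj(W,[.146,.53,.2284]),proj(W,[.146,.53,.2094]))
E
```

```text
N 16 total d [ 454.  -580.2    0.9] rot [-0.     0.     1.159]
[-37.0, -27.0, -0.0] [-0.0, 0.0, 0.072]
[-39.0, -25.0, -0.0] [-0.0, 0.0, 0.072]
[-41.0, -22.0, -0.0] [-0.0, 0.0, 0.072]
[-42.0, -19.0, -0.0] [-0.0, 0.0, 0.072]
[-43.0, -16.0, -0.0] [-0.0, 0.0, 0.072]
[-44.0, -13.0, -0.0] [-0.0, 0.0, 0.072]
[-45.0, -9.0, -0.0] [-0.0, 0.0, 0.072]
[-46.0, -6.0, -0.0] [-0.0, 0.0, 0.072]
[-46.0, -3.0, -0.0] [-0.0, 0.0, 0.072]
[-46.0, 1.0, -0.0] [-0.0, 0.0, 0.072]
[-46.0, 4.0, -0.0] [-0.0, 0.0, 0.072]
[-45.0, 7.0, -0.0] [-0.0, 0.0, 0.072]
[-45.0, 11.0, -0.0] [-0.0, 0.0, 0.072]
[-44.0, 14.0, -0.0] [-0.0, 0.0, 0.072]
[-43.0, 17.0, -0.0] [-0.0, 0.0, 0.072]
[-41.0, 20.0, -0.0] [-0.0, 0.0, 0.072]
[[320.5533925  266.74638503]] [[320.47753066 248.98177823]]
```

Request:
servo_tool(motion=[[[-37,-27,0,0,0,0.072],[-39,-25,0,0,0,0.072],[-41,-22,0,0,0,0.072],[-42,-19,0,0,0,0.072],[-43,-16,0,0,0,0.072]]])

```text
time: 2.3
ee_pos: [0.2888, 0.347, 0.2292]
tcp_rot: [180.0, 0.0, 143.8]
wrist_force: [1.5, 1.1, 0.9]
opening: 0.0855
```

Request:
servo_tool(motion=[[[-44,-13,0,0,0,0.072],[-45,-9,0,0,0,0.072],[-46,-6,0,0,0,0.072],[-46,-3,0,0,0,0.072],[-46,1,0,0,0,0.072]]])

```text
time: 2.8
ee_pos: [0.4312, 0.1658, 0.2294]
tcp_rot: [180.0, 0.0, 123.2]
wrist_force: [0.2, 1.3, 0.3]
opening: 0.0856
```

Request:
servo_tool(motion=[[[-46,4,0,0,0,0.072],[-45,7,0,0,0,0.072],[-45,11,0,0,0,0.072],[-44,14,0,0,0,0.072],[-43,17,0,0,0,0.072]]])

```text
time: 3.3
ee_pos: [0.5746, -0.0148, 0.2292]
tcp_rot: [180.0, 0.0, 102.5]
wrist_force: [0.5, 0.7, 0.6]
opening: 0.0855
```

Request:
servo_tool(motion=[[[-41,20,0,0,0,0.072],[0,0,0,0,0,0]]])

```text
time: 3.5
ee_pos: [0.6043, -0.0525, 0.2267]
tcp_rot: [-179.9, 0.0, 98.2]
wrist_force: [-0.5, 0.4, -0.6]
opening: 0.0852
```

```bash
python3 - <<'E'
from workcell import bot
from h import *
p=bot.camera("wrist"); save(p,"b_wrist"); pickle.dump(p,open("b_wrist.pkl","wb"))
o=bot.get_obs();print(o["time"],o["ee_pos"],o["tcp_rot"],o["q"],o["wrist_force"])
E
```

```text
3.55 [ 0.60303981 -0.0506233   0.22741673] [-1.79870561e+02 -2.49707697e-02  9.84046497e+01] [-4.79605966e+00  1.29081717e+01  1.88298960e+01  9.60534452e+01
 -5.24810387e-03  7.67992685e+01] [0.19867281 0.50577349 1.30679574]
```

View pics/b_wrist.png

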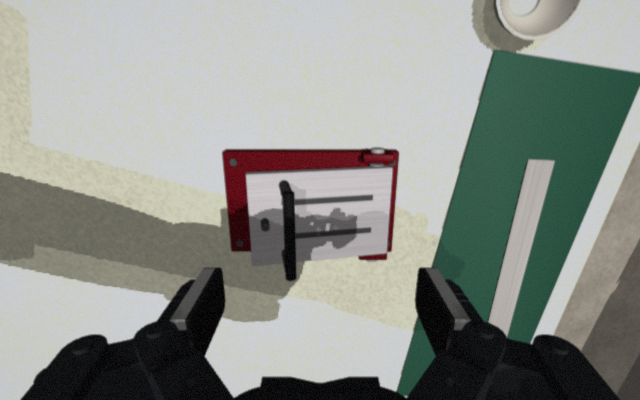

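```bash
python3 - <<'E'
from h import *
p=pickle.load(open("b_wrist.pkl","rb")); save(p,"b2",(210,130,410,290),4)
E
```

```text
(no output)
```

View pics/b2.png

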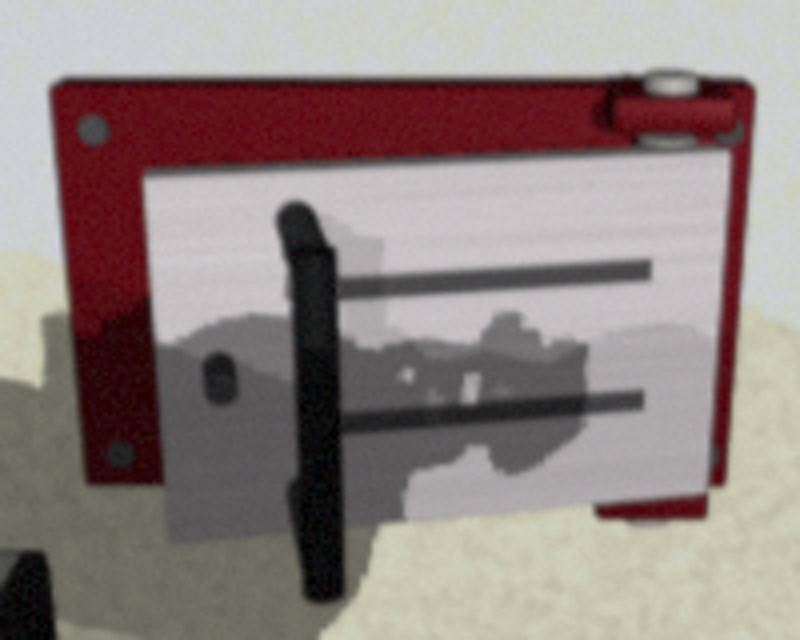

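```bash
cat >> h.py <<'E'
HH=np.array([.07,0,.023])
def fx(v,P):  # fixture->world
    return np.atleast_2d(P)@Ro.from_euler("z",v[2]).as_matrix().T+[v[0],v[1],0]
def pl(th,P): # plate coords (rel hinge, level) -> fixture
    P=np.atleast_2d(P).astype(float); c,s=np.cos(th),np.sin(th)
    return np.c_[c*P[:,0]+s*P[:,2],P[:,1],-s*P[:,0]+c*P[:,2]]+HH
E
python3 - <<'E'
from h import *
p=pickle.load(open("b_wrist.pkl","rb"))
z=lambda U,V:np.array([210+(U+.5)/4-.5,130+(V+.5)/4-.5])
base=[z(56,86),z(752,88),z(724,486),z(86,484)]
B=np.array([[-.095,.06,.015],[.095,.06,.015],[.095,-.06,.015],[-.095,-.06,.015]])
Pf=[z(143,176),z(166,543)]; PP=[[-.135,.048,.02],[-.135,-.048,.02]]
bar=[z(316,300),z(321,550)]; 
def f(v):
    r=(proj(p,fx(v,B))-base).ravel()
    a=(proj(p,fx(v,pl(v[3],PP)))-Pf)
    b=proj(p,fx(v,pl(v[3],[[-.1,.036,.061],[-.1,-.036,.061]])))
    uu=np.interp([300/4+130,550/4+130],b[:,1],b[:,0])-[bar[0][0],bar[1][0]]
    return np.r_[r,a.ravel(),uu]
r=least_squares(f,[.6,-.1,.14,.2]); v=r.x
print(v,np.degrees(v[2:])); print(f(v).round(1))
b=proj(p,fx(v,pl(v[3],[[-.1,.036,.061],[-.1,-.036,.061],[-.12,0,.02]]))); print((b-[210,130])*4)
T=pickle.load(open("a_top.pkl","rb"))
print("handle",fx(v,pl(v[3],[[-.1,0,.061]])), "pad",fx(v,[-.0428,0,.015]),"hinge",fx(v,HH))
print("top corners",((proj(T,fx(v,B))-[160,100])*2.66).round(0).tolist())
E
```

```text
[ 0.59973509 -0.09511904  0.13809497  0.19203718] [ 7.91225889 11.00291971]
[-2.5 -0.9  2.2 -0.5  0.9  1.3 -0.9  1.   0.  -0.   0.6  0.1 -0.3  0.1]
[[312.37008342 269.72375158]
 [320.4326606  570.41756651]
 [217.35510954 362.79907129]]
handle [[ 0.58337301 -0.09739303  0.10196457]] pad [[ 0.55734255 -0.10101074  0.015     ]] hinge [[ 0.6690687  -0.08548309  0.023     ]]
top corners [[444.0, 300.0], [421.0, 164.0], [507.0, 150.0], [531.0, 286.0]]
```

```bash
python3 - <<'E'
from h import *
plan([.5834,-.0974,.16],[180,0,97.9])
plan([.5834,-.0974,.101],[180,0,97.9],start=([.5834,-.0974,.16],[180,0,97.9]))
E
```

```text
N 2 total d [-19.6 -46.8 -67.4] rot [-0.002 -0.     0.009]
[-22.0, -13.0, 34.0] [-0.001, -0.0, 0.004]
[-22.0, -13.0, 34.0] [-0.001, -0.0, 0.004]
N 2 total d [  0.   0. -59.] rot [0. 0. 0.]
[0.0, -0.0, 30.0] [0.0, 0.0, 0.0]
[0.0, -0.0, 30.0] [0.0, 0.0, 0.0]
```

Request:
servo_tool(motion=[[[-22,-13,34,0,0,0.004],[-22,-13,34,0,0,0.004],[0,0,20,0,0,0],[0,0,0,0,0,0],[0,0,0,0,0,0]]], gripper=45)

```text
time: 4.05
ee_pos: [0.5829, -0.0951, 0.1422]
tcp_rot: [180.0, 0.0, 98.2]
wrist_force: [0.8, 0.3, 0.5]
opening: 0.0449
```

```bash
python3 - <<'E'
from workcell import bot
from h import *
p=bot.camera("wrist"); save(p,"c_wrist"); 
o=bot.get_obs();print(o["time"],o["ee_pos"],o["tcp_rot"],o["wrist_force"],o["opening"])
print(proj(p,[[.5834,-.0974,.102]]),proj(p,o["ee_pos"]))
E
```

```text
4.1 [ 0.58343231 -0.09508452  0.14291038] [1.79888208e+02 2.51804817e-02 9.82112359e+01] [ 0.132971  -0.0936704  1.020076 ] 0.04488785427846445
[[320.11811552 236.40786031]] [[321.07877185 267.65024175]]
```

View pics/c_wrist.png

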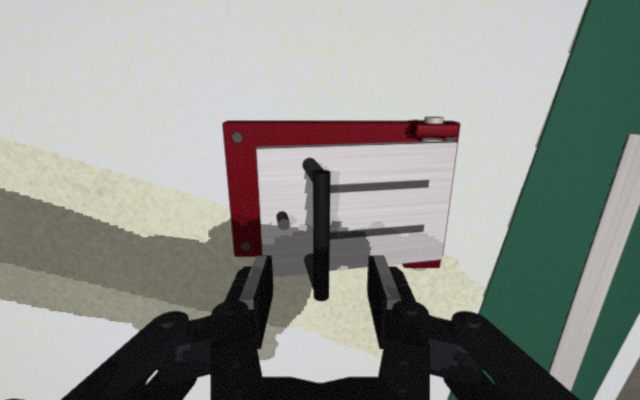

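Request:
servo_tool(motion=[[[0,0,21,0,0,0],[-2,0,20,0,0,-0.003],[0,0,0,0,0,0]]])

```text
time: 4.4
ee_pos: [0.5829, -0.0972, 0.0993]
tcp_rot: [-179.9, -0.0, 98.4]
wrist_force: [-0.1, 0.5, 0.0]
opening: 0.045
```

Request:
servo_tool(motion=[[[0,0,0,0,0,0],[0,0,0,0,0,0],[0,0,0,0,0,0],[0,0,0,0,0,0],[0,0,0,0,0,0]]], gripper=0, newtons=40)

```text
time: 4.9
ee_pos: [0.5833, -0.0979, 0.1013]
tcp_rot: [180.0, 0.0, 98.3]
wrist_force: [-4.3, 0.4, 6.4]
opening: 0.0059
```

```bash
python3 - <<'E'
from workcell import bot
from h import *
o=bot.get_obs();print(o["time"],o["ee_pos"],o["tcp_rot"],o["wrist_force"],o["opening"])
v=[.5997,-.0951,.138]; h=fx(v,HH)[0]; ex=np.array([np.cos(.138),np.sin(.138),0])
d=o["ee_pos"]-h; print("radial x",d@ex,"z",d[2],"r",np.hypot(d@ex,d[2]),"ang",np.degrees(np.arctan2(d[2],-d@ex))-31.38)
r=.1171
ths=np.linspace(.192,1.30,25); a=ths+np.arctan2(61,100)
P=np.c_[-r*np.cos(a),r*np.sin(a)]*1e3
print(np.diff(P,axis=0).round(1).tolist())
E
```

```text
4.9 [ 0.58326305 -0.09791321  0.10127591] [1.79963025e+02 1.46864374e-02 9.83034724e+01] [-4.29413275  0.35382946  6.37701845] 0.005924364627912507
radial x -0.08666767969805732 z 0.07827591009229393 r 0.11678358105924797 ang 10.707496551323953
[[3.7, 3.9], [3.9, 3.7], [4.1, 3.5], [4.2, 3.4], [4.4, 3.2], [4.5, 2.9], [4.7, 2.7], [4.8, 2.5], [4.9, 2.3], [5.0, 2.1], [5.1, 1.8], [5.2, 1.6], [5.2, 1.4], [5.3, 1.1], [5.3, 0.9], [5.4, 0.6], [5.4, 0.4], [5.4, 0.1], [5.4, -0.1], [5.4, -0.4], [5.4, -0.6], [5.3, -0.9], [5.3, -1.1], [5.2, -1.4]]
```

Request:
servo_tool(motion=[[[0,0,0,0,0,0],[0,0,0,0,0,0]]])

```text
time: 5.1
ee_pos: [0.5832, -0.0979, 0.1012]
tcp_rot: [180.0, 0.0, 98.3]
wrist_force: [-4.4, 0.6, 5.8]
opening: 0.0055
```

```bash
python3 - <<'E'
from workcell import bot
from h import *
p=bot.camera("wrist"); save(p,"d_wrist",(160,120,480,360),2.5) 
o=bot.get_obs();print(o["time"],o["ee_pos"],o["wrist_force"],o["opening"])
E
```

```text
5.15 [ 0.58320369 -0.09787631  0.10118781] [-4.41961163  0.3244875   5.90855529] 0.005645566501839092
```

View pics/d_wrist.png

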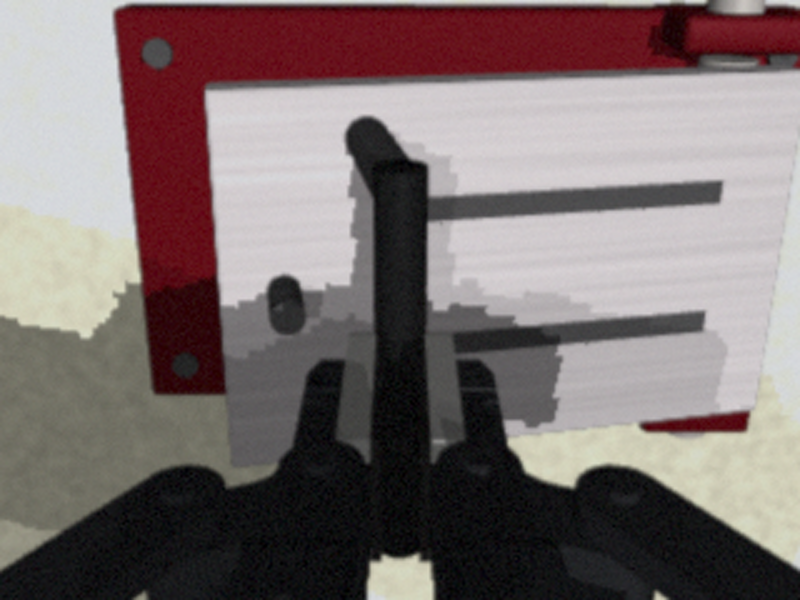

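Request:
servo_tool(motion=[[[0,4,-4,0,0,0],[0,4,-4,0,0,0],[0,8,-7,0,0,0],[0,9,-6,0,0,0]]])

```text
time: 5.55
ee_pos: [0.6085, -0.0944, 0.122]
tcp_rot: [179.9, 0.0, 98.3]
wrist_force: [0.7, -0.5, -0.3]
opening: 0.0002
```

```bash
python3 - <<'E'
from workcell import bot
from h import *
p=bot.camera("wrist"); save(p,"e_wrist",(120,80,520,380),2) ; pickle.dump(p,open("e.pkl","wb"))
o=bot.get_obs();print(o["time"],o["ee_pos"],o["wrist_force"],o["opening"])
E
```

```text
5.6 [ 0.60988878 -0.09418381  0.12275307] [-1.86364517  1.17228534  0.23302003] -3.3056613799660705e-05
```

View pics/e_wrist.png

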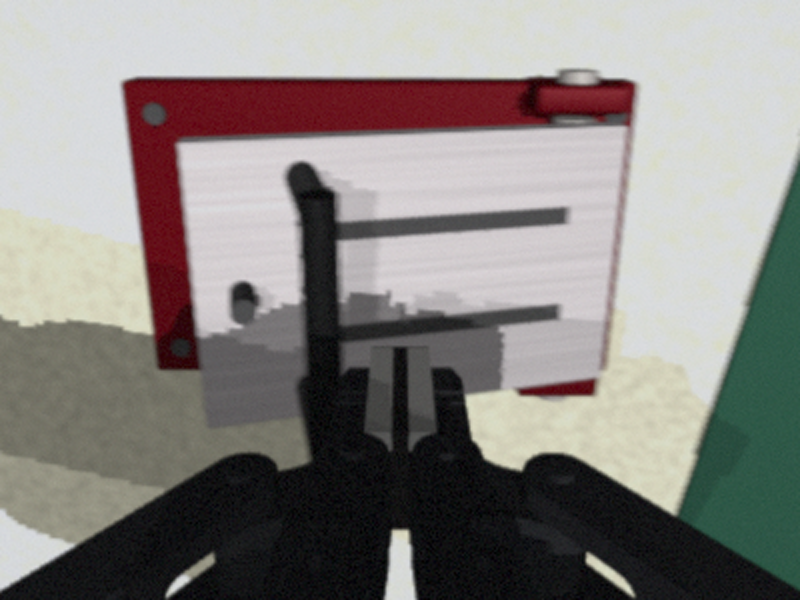

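```bash
cat >> h.py <<'E'
def fitth(p,base,Pf,bar,x0,wb=1,fixv=None):
    """base: list of (fixture pt, uv); Pf list of (plate pt, uv); bar list uv on bar axis"""
    def f(a):
        v=a
        r=[w*(proj(p,fx(v,P))[0]-uv) for P,uv,w in [(np.array(P),np.array(uv),wb) for P,uv in base]]
        r+=[proj(p,fx(v,pl(v[3],P)))[0]-np.array(uv) for P,uv in Pf]
        b=proj(p,fx(v,pl(v[3],[[-.1,.036,.061],[-.1,-.036,.061]])))
        d=(b[1]-b[0])/np.linalg.norm(b[1]-b[0]); n=np.array([-d[1],d[0]])
        r+=[[(np.array(q)-b[0])@n] for q in bar]
        return np.concatenate([np.ravel(x) for x in r])
    r=least_squares(f,x0,loss="soft_l1"); return r.x,f(r.x)
E
python3 - <<'E'
from h import *
p=pickle.load(open("e.pkl","rb"))
z=lambda U,V:np.array([120+(U+.5)/2-.5,80+(V+.5)/2-.5])
base=[([-.095,.06,.015],z(125,84)),([.095,.06,.015],z(635,84)),([-.095,-.06,.015],z(159,368))]
Pf=[([-.135,.048,.02],z(178,141)),([-.135,-.048,.02],z(206,427))]
bar=[z(319,220),z(322,340)]
v,e=fitth(p,base,Pf,bar,[.6,-.095,.138,.19]); print(v,e.round(1))
print("handle",fx(v,pl(v[3],[[-.1,0,.061]])))
print(proj(p,fx(v,pl(v[3],[[-.1,.031,.061],[-.1,-.031,.061]]))))
E
```

```text
[ 0.60155177 -0.09604901  0.13643853  0.2265888 ] [-2.2 -2.1  3.4 -0.1 -1.2  1.8  0.5  0.4  0.6  0.2 -0.4  0. ]
handle [[ 0.58793957 -0.09791785  0.10490623]]
[[279.01495211 196.23931088]
 [282.47790071 301.02877246]]
```

Request:
servo_tool(motion=[[[0,0,-15,0,0,0],[0,-20,-15,0,0,0],[0,-3,0,0,0,0],[0,0,0,0,0,0]]])

```text
time: 6.0
ee_pos: [0.5853, -0.0978, 0.1519]
tcp_rot: [179.9, 0.0, 98.3]
wrist_force: [0.3, 0.1, -0.4]
opening: 0.0001
```

Request:
servo_tool(motion=[[[0,0,0,0,0,0],[0,0,0,0,0,0]]], gripper=45)

```text
time: 6.2
ee_pos: [0.5853, -0.0975, 0.1503]
tcp_rot: [-180.0, -0.0, 98.3]
wrist_force: [0.7, 0.0, -0.5]
opening: 0.0285
```

```bash
python3 - <<'E'
from workcell import bot
from h import *
p=bot.camera("wrist"); save(p,"f_wrist",(200,100,480,310),2.8) ; pickle.dump(p,open("f.pkl","wb"))
o=bot.get_obs();print(o["time"],o["ee_pos"],o["wrist_force"],o["opening"])
E
```

```text
6.25 [ 0.58532487 -0.09749791  0.15031907] [0.15411479 0.6125499  0.09141595] 0.035563329261710096
```

View pics/f_wrist.png

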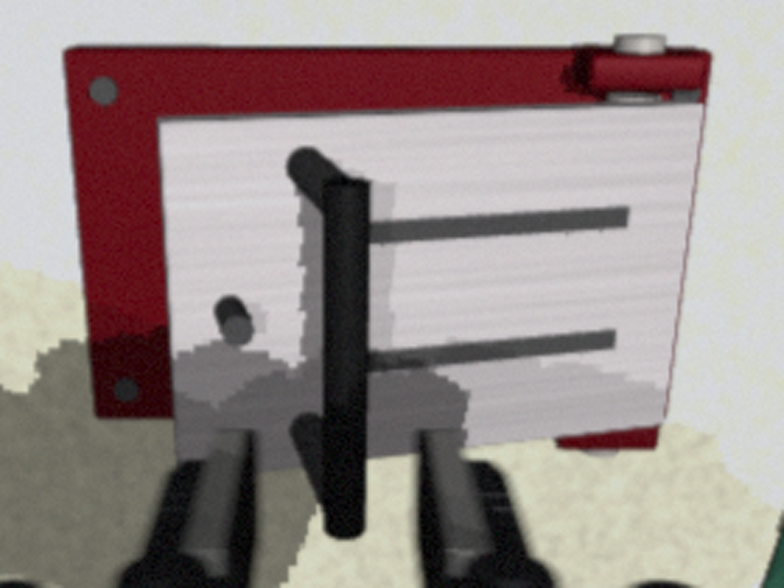

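Request:
servo_tool(motion=[[[0,1,25,0,0,0],[0,1,20,0,0,0],[0,0,8,0,0,0],[0,0,0,0,0,0]]])

```text
time: 6.65
ee_pos: [0.5866, -0.0971, 0.0966]
tcp_rot: [-179.9, -0.0, 98.3]
wrist_force: [-0.0, 0.3, 0.2]
opening: 0.045
```

Request:
servo_tool(motion=[[[0,0,0,0,0,0],[0,0,0,0,0,0],[0,0,0,0,0,0],[0,0,0,0,0,0],[0,0,0,0,0,0]]], gripper=0, newtons=60)

```text
time: 7.15
ee_pos: [0.5872, -0.0975, 0.0993]
tcp_rot: [180.0, 0.0, 98.3]
wrist_force: [-5.2, -0.2, 5.7]
opening: 0.0072
```

Request:
servo_tool(motion=[[[0,2,-2,0,0,0],[0,2,-2,0,0,0]]])

```text
time: 7.35
ee_pos: [0.5896, -0.0971, 0.1017]
tcp_rot: [-179.8, 0.0, 98.3]
wrist_force: [-8.5, -3.2, -1.6]
opening: 0.0073
```

Request:
servo_tool(motion=[[[0,3,-2.5,0,0,0],[0,3,-3,0,0,0],[0,3,-3,0,0,0]]])

```text
time: 7.65
ee_pos: [0.5984, -0.0959, 0.1098]
tcp_rot: [-179.8, -0.0, 98.3]
wrist_force: [-5.2, -2.0, -4.7]
opening: 0.0069
```

Request:
servo_tool(motion=[[[0,4.8,-3.6,0,0,0],[0,5,-3.3,0,0,0],[0,5.2,-3,0,0,0],[0,5.3,-2.8,0,0,0],[0,5.4,-2.5,0,0,0]]])

```text
time: 8.15
ee_pos: [0.6239, -0.0922, 0.1259]
tcp_rot: [-179.8, 0.0, 98.3]
wrist_force: [-7.6, -2.4, 2.5]
opening: 0.0072
```

Request:
servo_tool(motion=[[[0,5.6,-2,0,0,0],[0,5.7,-2,0,0,0],[0,5.8,-1.6,0,0,0],[0,5.8,-1.3,0,0,0],[0,5.9,-1,0,0,0]]])

```text
time: 8.65
ee_pos: [0.6531, -0.0881, 0.1351]
tcp_rot: [-179.9, 0.0, 98.3]
wrist_force: [-8.2, 0.5, 16.6]
opening: 0.007
```

Request:
servo_tool(motion=[[[0,6,-0.8,0,0,0],[0,6,-0.4,0,0,0],[0,6,-0.1,0,0,0],[0,6,0.2,0,0,0],[0,6,0.5,0,0,0]]])

```text
time: 9.15
ee_pos: [0.6838, -0.0836, 0.1364]
tcp_rot: [179.9, 0.1, 98.3]
wrist_force: [-5.9, -1.7, 8.7]
opening: 0.0065
```

Request:
servo_tool(motion=[[[0,6,0.9,0,0,0],[0,5.9,1.2,0,0,0],[0,4,1,0,0,0],[0,0,0,0,0,0]]])

```text
time: 9.55
ee_pos: [0.7011, -0.0811, 0.1339]
tcp_rot: [179.7, 0.1, 98.3]
wrist_force: [2.1, 0.3, 9.5]
opening: 0.0059
```

```bash
python3 - <<'E'
from workcell import bot
from h import *
p=bot.camera("wrist"); save(p,"g_wrist") ; pickle.dump(p,open("g.pkl","wb"))
o=bot.get_obs();print(o["time"],o["ee_pos"],o["wrist_force"],o["opening"])
E
```

```text
9.6 [ 0.70106682 -0.08108834  0.13390274] [ 2.58728051 -0.86757077  9.94292404] 0.006176881783231212
```

View pics/g_wrist.png

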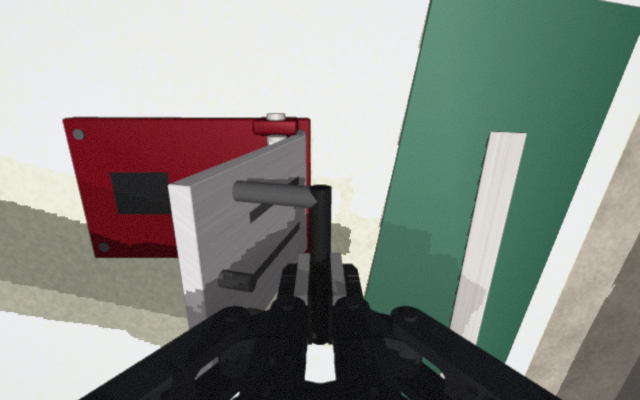

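Request:
servo_tool(motion=[[[0,0,0,0,0,0],[0,0,0,0,0,0]]], gripper=28)

```text
time: 9.8
ee_pos: [0.6996, -0.0809, 0.1314]
tcp_rot: [180.0, -0.0, 98.3]
wrist_force: [-0.6, -0.5, -0.7]
opening: 0.0278
```

Request:
servo_tool(motion=[[[0,0,-15,0,0,0],[0,0,-30,0,0,0],[0,0,-40,0,0,0],[0,-50,0,0,0,0],[0,0,0,0,0,0]]])

```text
time: 10.3
ee_pos: [0.647, -0.0883, 0.2142]
tcp_rot: [-179.6, -0.1, 98.3]
wrist_force: [-1.2, 0.5, -0.1]
opening: 0.0281
```

```bash
python3 - <<'E'
from workcell import bot
from h import *
p=bot.camera("wrist"); save(p,"i_wrist",(60,60,460,360),2) ; pickle.dump(p,open("i.pkl","wb"))
o=bot.get_obs();print(o["time"],o["ee_pos"],o["tcp_rot"],o["wrist_force"],o["opening"])
E
```

```text
10.35 [ 0.64888453 -0.08817191  0.21493477] [-1.79779340e+02 -6.27348269e-02  9.82667441e+01] [ 0.47045005 -0.49586579 -0.35347171] 0.027868017662593687
```

View pics/i_wrist.png

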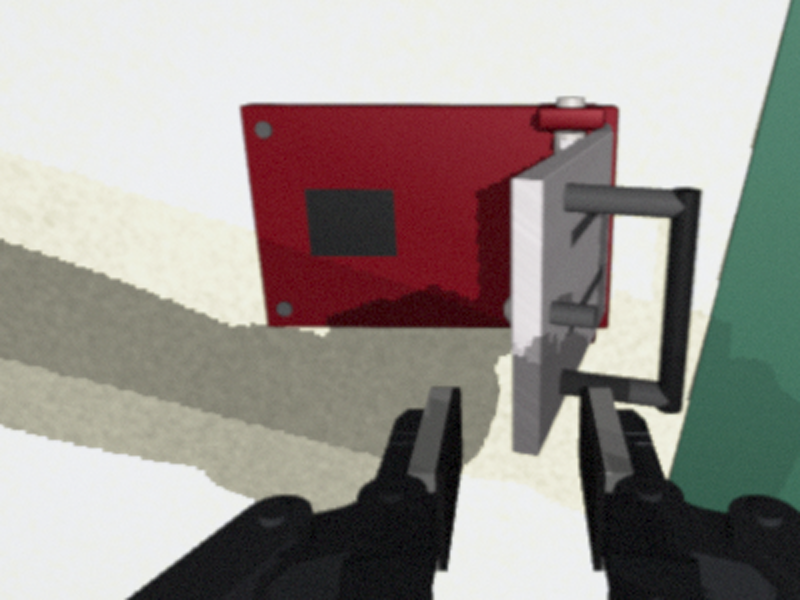

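```bash
python3 - <<'E'
from h import *
p=pickle.load(open("i.pkl","rb"))
z=lambda U,V:np.array([60+(U+.5)/2-.5,60+(V+.5)/2-.5])
m=(cv2.cvtColor(p["color"],cv2.COLOR_RGB2GRAY)<55).astype(np.uint8)
hs=cv2.cvtColor(p["color"],cv2.COLOR_RGB2HSV); m2=((hs[...,2]<75)&(hs[...,1]<90)).astype(np.uint8)
m2[:150]=0;m2[190:]=0;m2[:,:205]=0;m2[:,268:]=0
c=max(cv2.findContours(m2,0,1)[0],key=cv2.contourArea); print(cv2.boundingRect(c),cv2.contourArea(c),cv2.minAreaRect(c))
X=-.0428
padc=[([X-.023,.018,.015],z(305,190)),([X+.023,.018,.015],z(392,189)),([X+.023,-.018,.015],z(397,256)),([X-.023,-.018,.015],z(312,255))]
base=[([-.095,.06,.015],z(243,106)),([.095,.06,.015],z(617,108)),([.095,-.06,.015],z(608,326)),([-.095,-.06,.015],z(268,326))]
for b in (base+padc,padc,base):
    v,e=fitth(p,b,[],[],[.6,-.095,.138,.19]); print(v,e.round(1)); print("pad",fx(v,[X,0,.015]),np.degrees(v[2]))
    print("hinge",fx(v,HH))
for uv in ((351.5,222.5),): print("pad centroid",onz(p,z(*uv),.015))
E
```

```text
(213, 155, 45, 33) 1313.5 ((235.0, 171.0), (32.0, 44.0), 90.0)
[ 0.6008152  -0.09582562  0.14209116  0.19      ] [-3.  -0.6  1.7 -1.2  0.8  2.  -1.   1.4 -0.3 -0.5  0.7  0.1  0.2  0.2
 -0.4  0.5]
pad [[ 0.55844654 -0.10188667  0.015     ]] 8.141223609056151
hinge [[ 0.67010974 -0.08591267  0.023     ]]
[ 0.60071255 -0.09551927  0.14862159  0.19      ] [-0.5 -0.4  0.6 -0.1  0.3 -0.  -0.3  0.6]
pad [[ 0.55838437 -0.10185688  0.015     ]] 8.515389783621155
hinge [[ 0.66994088 -0.08515401  0.023     ]]
[ 0.60108944 -0.09600091  0.14031667  0.19      ] [-2.6 -0.6  2.1 -0.8  1.   2.4 -0.9  1.4]
pad [[ 0.55871009 -0.10198677  0.015     ]] 8.03955302138549
hinge [[ 0.67040146 -0.08621094  0.023     ]]
pad centroid [ 0.55834685 -0.10152988  0.015     ]
```

```bash
python3 - <<'E'
from h import *
plan([.4445,.2877,.16],[180,0,199])
E
```

```text
N 12 total d [-204.4  375.9  -54.9] rot [-0.002 -0.004 -1.758]
[33.0, -12.0, 5.0] [-0.0, -0.0, -0.147]
[35.0, -7.0, 5.0] [-0.0, -0.0, -0.147]
[36.0, -2.0, 5.0] [-0.0, -0.0, -0.147]
[36.0, 3.0, 5.0] [-0.0, -0.0, -0.147]
[35.0, 8.0, 5.0] [-0.0, -0.0, -0.147]
[33.0, 13.0, 5.0] [-0.0, -0.0, -0.147]
[31.0, 18.0, 5.0] [-0.0, -0.0, -0.147]
[28.0, 22.0, 5.0] [-0.0, -0.0, -0.147]
[24.0, 26.0, 5.0] [-0.0, -0.0, -0.147]
[20.0, 29.0, 5.0] [-0.0, -0.0, -0.147]
[16.0, 32.0, 5.0] [-0.0, -0.0, -0.147]
[11.0, 34.0, 5.0] [-0.0, -0.0, -0.147]
```

Request:
servo_tool(motion=[[[33,-12,0,0,0,-0.147],[35,-7,0,0,0,-0.147],[36,-2,5,0,0,-0.147],[36,3,5,0,0,-0.147],[35,8,5,0,0,-0.147]]], gripper=50)

```text
time: 10.85
ee_pos: [0.5653, 0.0705, 0.201]
tcp_rot: [180.0, 0.0, 140.8]
wrist_force: [0.9, -0.5, -0.3]
opening: 0.0501
```

Request:
servo_tool(motion=[[[33,13,5,0,0,-0.147],[31,18,5,0,0,-0.147],[28,22,5,0,0,-0.147],[24,26,5,0,0,-0.147],[20,29,5,0,0,-0.147]]])

```text
time: 11.35
ee_pos: [0.4798, 0.2262, 0.1761]
tcp_rot: [180.0, 0.0, -177.1]
wrist_force: [1.1, 0.4, -0.2]
opening: 0.0496
```

Request:
servo_tool(motion=[[[16,32,5,0,0,-0.147],[11,34,5,0,0,-0.147],[0,0,0,0,0,0],[0,0,0,0,0,0]]])

```text
time: 11.75
ee_pos: [0.4456, 0.288, 0.1662]
tcp_rot: [-180.0, -0.0, -160.6]
wrist_force: [0.4, -0.2, 0.4]
opening: 0.0501
```

```bash
cat > look.py <<'E'
import sys
from workcell import bot
from h import *
name=sys.argv[1]
p=bot.camera("wrist"); save(p,name) ; pickle.dump(p,open(name+".pkl","wb"))
o=bot.get_obs();print(o["time"],o["ee_pos"],o["tcp_rot"],o["q"].round(1),o["wrist_force"].round(1),o["opening"])
for a in sys.argv[2:]:
    c,x,y=a.split(",")
    v,e,n=fitblock(p,c,[float(x),float(y)]); print(c,v[:2].round(4),np.degrees(v[2]).round(2),e.round(2),n)
E
python3 look.py j red,.4445,.2877 blue,.538,.2933
```

```text
11.8 [0.44601215 0.28737775 0.16632494] [-1.79989073e+02  3.90608727e-03 -1.60676461e+02] [32.8  1.5 -0.5 88.  -0.  13.5] [-0.3 -0.5  0.4] 0.050171100431936975
red [0.4445 0.288 ] 21.1 1.09 1586
blue [0.538  0.2941] -12.66 1.29 1225
```

View pics/j.png

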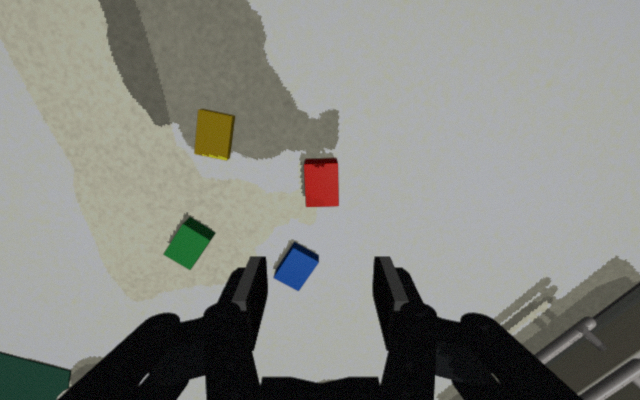

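Request:
servo_tool(motion=[[[1.2,1,45,0,0,-0.025],[0,0,45,0,0,0],[0,0,35,0,0,0],[0,0,16,0,0,0],[0,0,0,0,0,0]]])

```text
time: 12.3
ee_pos: [0.4437, 0.286, 0.0228]
tcp_rot: [-179.9, -0.2, -159.4]
wrist_force: [-0.3, 0.7, 0.7]
opening: 0.0502
```

Request:
servo_tool(motion=[[[0,0,0,0,0,0],[0,0,0,0,0,0],[0,0,0,0,0,0],[0,0,0,0,0,0]]], gripper=0, newtons=40)

```text
time: 12.7
ee_pos: [0.445, 0.2882, 0.0263]
tcp_rot: [180.0, 0.1, -159.2]
wrist_force: [-0.3, 0.9, 0.1]
opening: 0.0
```

```bash
python3 look.py k
```

```text
12.75 [0.44482169 0.28813225 0.02603478] [ 1.79985241e+02  6.76920214e-02 -1.59197218e+02] [ 32.9   3.3 -14.3  72.4   0.   12.1] [0.1 0.4 0.8] 0.0002689652224088475
```

View pics/k.png

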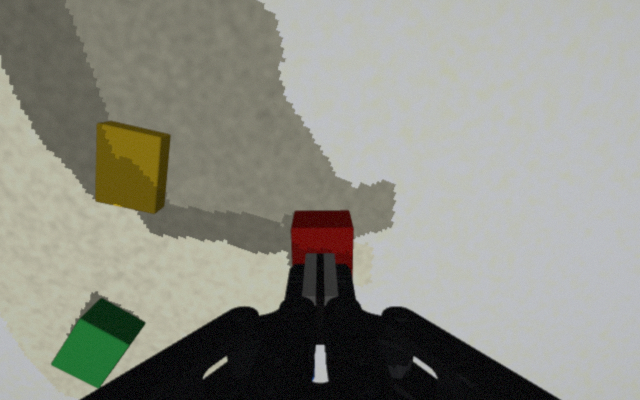

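Request:
servo_tool(motion=[[[0,0,-8,0,0,0],[0,0,0,0,0,0],[0,0,0,0,0,0],[0,0,0,0,0,0]]], gripper=50)

```text
time: 13.15
ee_pos: [0.4444, 0.288, 0.0333]
tcp_rot: [180.0, 0.0, -159.2]
wrist_force: [-0.1, -0.1, 0.5]
opening: 0.0503
```

```bash
python3 look.py l red,.4445,.288
```

```text
13.2 [0.44431931 0.28789799 0.03316751] [-1.79997097e+02 -1.20869873e-02 -1.59184272e+02] [ 32.9   3.  -13.7  73.3  -0.   12.1] [0.3 0.9 0.7] 0.04991389480379118
red [0.4439 0.2882] 21.13 1.58 4832
```

View pics/l.png

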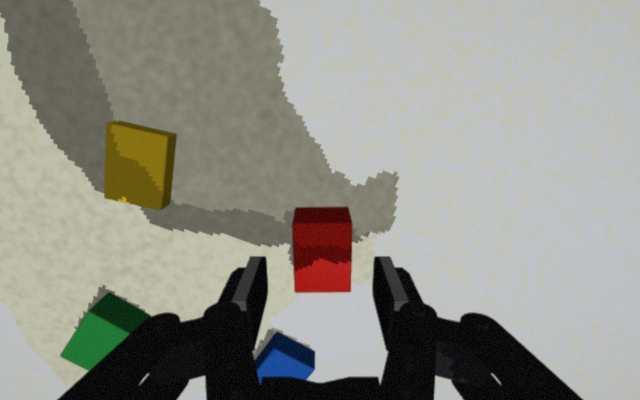

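Request:
servo_tool(motion=[[[0,0,12,0,0,0],[0,0,10,0,0,0],[0,0,5,0,0,0],[0,0,0,0,0,0]]])

```text
time: 13.6
ee_pos: [0.4437, 0.2874, 0.0048]
tcp_rot: [-180.0, -0.1, -159.2]
wrist_force: [-0.2, -0.4, 0.6]
opening: 0.0496
```

```bash
python3 look.py m
```

```text
13.65 [0.44401076 0.28761867 0.00551505] [-1.79982629e+02 -7.69036912e-02 -1.59192055e+02] [ 32.9   4.  -15.8  70.2  -0.   12.1] [ 0.2 -0.3  0.3] 0.04996723469071114
```

View pics/m.png

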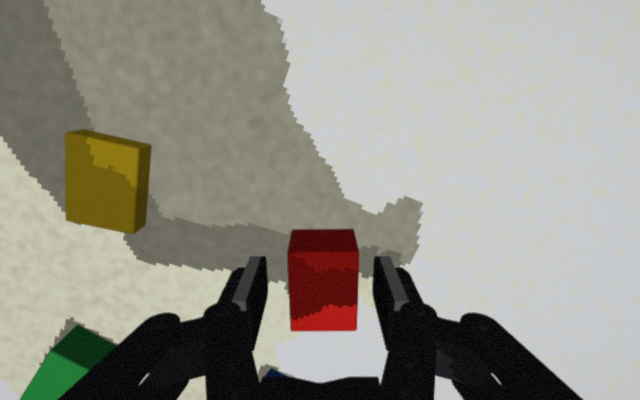

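Request:
servo_tool(motion=[[[0,0,5,0,0,0],[0,0,0,0,0,0]]])

```text
time: 13.85
ee_pos: [0.4443, 0.2878, 0.0009]
tcp_rot: [-180.0, -0.0, -159.2]
wrist_force: [0.4, -0.3, -0.2]
opening: 0.0497
```

Request:
servo_tool(motion=[[[0,0,0,0,0,0],[0,0,0,0,0,0],[0,0,0,0,0,0],[0,0,0,0,0,0]]], gripper=0, newtons=40)

```text
time: 14.25
ee_pos: [0.4447, 0.2881, 0.0017]
tcp_rot: [180.0, 0.0, -159.2]
wrist_force: [0.1, 0.8, 3.0]
opening: 0.0291
```

Request:
servo_tool(motion=[[[0,0,-10,0,0,0],[0,0,-40,0,0,0],[0,0,-40,0,0,0],[0,0,-10,0,0,0]]])

```text
time: 14.65
ee_pos: [0.4459, 0.2889, 0.1064]
tcp_rot: [179.9, 0.3, -159.2]
wrist_force: [-0.4, -0.4, -2.1]
opening: 0.0293
```

```bash
python3 - <<'E'
from h import *
plan([.5584,-.1019,.10],[180,0,-171.8],n=9)
E
```

```text
N 9 total d [ 112.5 -390.8   -6.4] rot [0.002 0.006 0.22 ]
[4.0, -45.0, 1.0] [0.0, 0.001, 0.024]
[3.0, -45.0, 1.0] [0.0, 0.001, 0.024]
[2.0, -45.0, 1.0] [0.0, 0.001, 0.024]
[0.0, -45.0, 1.0] [0.0, 0.001, 0.024]
[-1.0, -45.0, 1.0] [0.0, 0.001, 0.024]
[-2.0, -45.0, 1.0] [0.0, 0.001, 0.024]
[-3.0, -45.0, 1.0] [0.0, 0.001, 0.024]
[-4.0, -45.0, 1.0] [0.0, 0.001, 0.024]
[-5.0, -45.0, 1.0] [0.0, 0.001, 0.024]
```

Request:
servo_tool(motion=[[[4,-35,0,0,0,0.024],[3,-48,0,0,0,0.024],[2,-48,0,0,0,0.024],[0,-48,0,0,0,0.024],[-1,-48,0,0,0,0.024]]])

```text
time: 15.15
ee_pos: [0.5066, 0.0674, 0.1012]
tcp_rot: [180.0, -0.0, -166.1]
wrist_force: [0.9, -0.2, -0.8]
opening: 0.029
```

Request:
servo_tool(motion=[[[-2,-48,0,0,0,0.024],[-3,-45,0,0,0,0.024],[-4,-45,0,0,0,0.024],[-5,-36,0,0,0,0.024],[0,0,0,0,0,0]]])

```text
time: 15.65
ee_pos: [0.557, -0.1019, 0.1006]
tcp_rot: [-180.0, -0.0, -171.8]
wrist_force: [0.6, 1.0, -1.2]
opening: 0.0292
```

```bash
python3 look.py n;  python3 - <<'E'
from h import *
plan([.5584,-.1019,.06],[180,0,-171.8],n=1)
E
```

```text
15.7 [ 0.55643559 -0.10007309  0.10060975] [ 1.79981844e+02 -7.08887558e-02 -1.71755709e+02] [-10.2   6.5  -2.4  81.1  -0.  -18.4] [-0.4 -0.8 -2.4] 0.029293517893243096
N 1 total d [  2.   -1.8 -40.6] rot [ 0.    -0.001  0.001]
[-2.0, -2.0, 41.0] [0.0, -0.001, 0.001]
```

View pics/n.png

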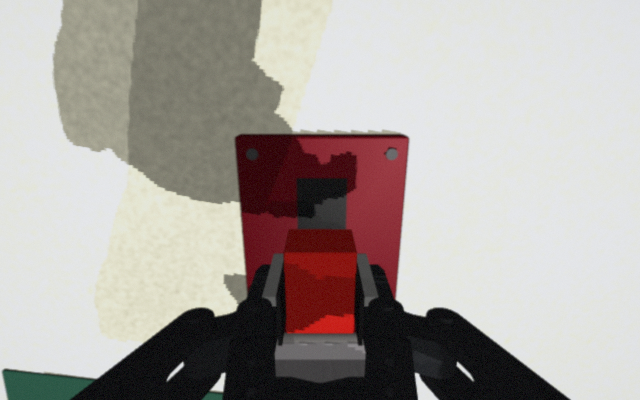

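Request:
servo_tool(motion=[[[-2,-1.5,35,0,0,0],[0,0,35,0,0,0],[0,0,9,0,0,0],[0,0,0,0,0,0],[0,0,0,0,0,0]]])

```text
time: 16.2
ee_pos: [0.5594, -0.0989, 0.0239]
tcp_rot: [-180.0, 0.1, -171.5]
wrist_force: [0.1, -0.2, -1.7]
opening: 0.0291
```

```bash
python3 look.py n2
```

```text
16.25 [ 0.55978872 -0.09912265  0.02433171] [-1.79954607e+02  1.37049179e-01 -1.71534906e+02] [-10.    8.4  -8.9  72.6   0.  -18.5] [ 0.4 -0.3 -1.9] 0.029598663782536713
```

View pics/n2.png

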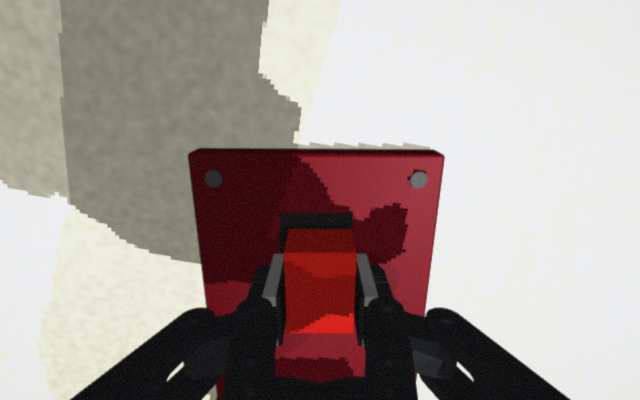

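Request:
servo_tool(motion=[[[1.3,-2.6,3,0,0,0.004],[0,0,0,0,0,0],[0,0,0,0,0,0]]])

```text
time: 16.55
ee_pos: [0.5581, -0.1022, 0.0198]
tcp_rot: [-180.0, 0.0, -171.8]
wrist_force: [0.0, 0.4, -0.8]
opening: 0.0296
```

```bash
python3 look.py n3; python3 - <<'E'
from h import *
p=pickle.load(open("n3.pkl","rb")); save(p,"n3z",(180,130,460,340),2.8)
p=pickle.load(open("n2.pkl","rb")); a=onz(p,(281,213.5),.015);b=onz(p,(352.5,213.5),.015);m=(a+b)/2; print(a,b,m, m+np.array([.99,.143,0])*.023)
E
```

```text
16.6 [ 0.55805126 -0.10220215  0.01969197] [-1.79990228e+02  2.96795994e-02 -1.71805584e+02] [-10.4   8.5  -9.3  72.2   0.  -18.6] [-0.6  0.1 -1.2] 0.029337931202407738
[ 0.53765043 -0.12189985  0.015     ] [ 0.53253312 -0.08748071  0.015     ] [ 0.53509178 -0.10469028  0.015     ] [ 0.55786178 -0.10140128  0.015     ]
```

View pics/n3z.png

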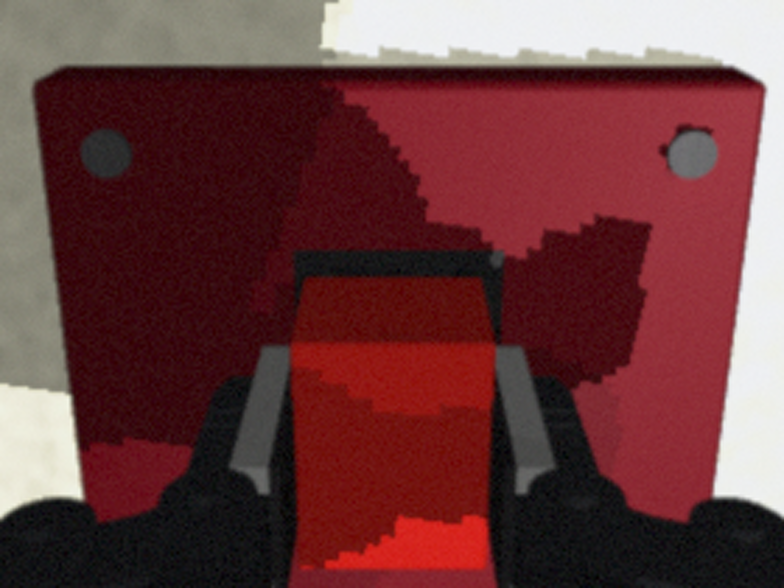

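Request:
servo_tool(motion=[[[0.5,0.7,1.5,0,0,0],[0,0,1,0,0,0],[0,0,0,0,0,0]]])

```text
time: 16.9
ee_pos: [0.5572, -0.1014, 0.0167]
tcp_rot: [180.0, -0.0, -171.8]
wrist_force: [0.4, -0.4, -1.4]
opening: 0.0293
```

Request:
servo_tool(motion=[[[0,0,0.7,0,0,0],[0,0,0,0,0,0]]])

```text
time: 17.1
ee_pos: [0.5573, -0.1015, 0.0166]
tcp_rot: [-180.0, 0.0, -171.8]
wrist_force: [-3.2, 1.0, 5.2]
opening: 0.0293
```

Request:
servo_tool(motion=[[[0,0,0,0,0,0],[0,0,0,0,0,0],[0,0,-5,0,0,0]]], gripper=48)

```text
time: 17.4
ee_pos: [0.5569, -0.1014, 0.0205]
tcp_rot: [180.0, -0.1, -171.8]
wrist_force: [0.5, -0.8, -0.3]
opening: 0.0479
```

Request:
servo_tool(motion=[[[0,0,-25,0,0,0],[0,0,-40,0,0,0],[0,0,-20,0,0,0],[0,0,0,0,0,0]]])

```text
time: 17.8
ee_pos: [0.559, -0.1018, 0.11]
tcp_rot: [-179.9, 0.3, -171.8]
wrist_force: [-0.0, 0.3, -0.5]
opening: 0.0481
```

```bash
python3 look.py o; python3 - <<'E'
from h import *
p=pickle.load(open("o.pkl","rb")); save(p,"oz",(180,100,460,310),2.8)
print(fitblock(p,"red",[.5575,-.1015],.015))
E
```

```text
17.85 [ 0.55820898 -0.10164257  0.10776934] [-1.79944795e+02  1.64399926e-01 -1.71797141e+02] [-10.3   6.5  -1.7  81.6  -0.  -18.5] [-0.1  0.  -1. ] 0.04782989759564647
(array([ 0.56233604, -0.10154236, -1.49820009]), np.float64(72.11725472690574), np.int64(26080))
```

View pics/oz.png

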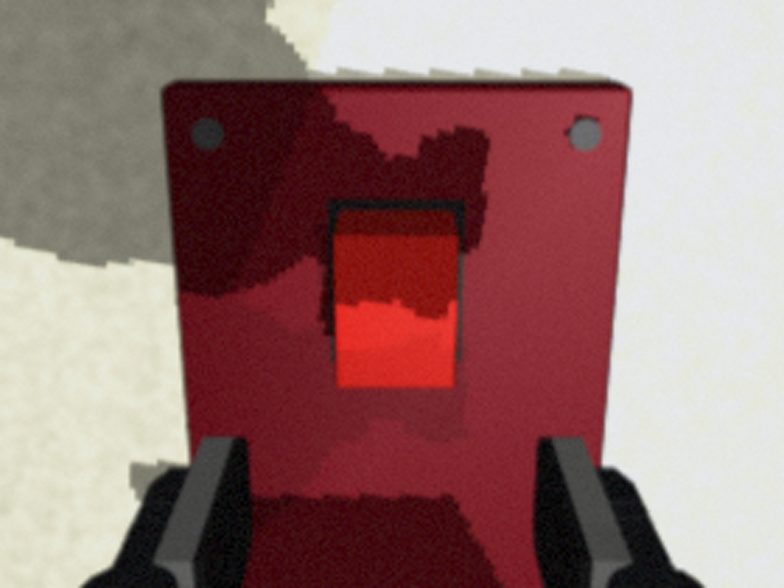

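```bash
python3 - <<'E'
from h import *
plan([.538,.294,.12],[180,0,168.5])
E
```

```text
N 9 total d [-20.2 395.6  12.2] rot [-0.     0.003  0.344]
[-4.0, 44.0, -1.0] [-0.0, 0.0, 0.038]
[-2.0, 44.0, -1.0] [-0.0, 0.0, 0.038]
[-1.0, 44.0, -1.0] [-0.0, 0.0, 0.038]
[1.0, 44.0, -1.0] [-0.0, 0.0, 0.038]
[3.0, 44.0, -1.0] [-0.0, 0.0, 0.038]
[4.0, 44.0, -1.0] [-0.0, 0.0, 0.038]
[6.0, 44.0, -1.0] [-0.0, 0.0, 0.038]
[8.0, 43.0, -1.0] [-0.0, 0.0, 0.038]
[9.0, 43.0, -1.0] [-0.0, 0.0, 0.038]
```

Request:
servo_tool(motion=[[[-4,44,-3,0,0,0.038],[-2,44,-3,0,0,0.038],[-1,44,-3,0,0,0.038],[1,44,-3,0,0,0.038],[3,44,0,0,0,0.038]]])

```text
time: 18.35
ee_pos: [0.5448, 0.1201, 0.1171]
tcp_rot: [-180.0, -0.1, 177.2]
wrist_force: [1.3, -0.7, -0.3]
opening: 0.0481
```

Request:
servo_tool(motion=[[[4,44,0,0,0,0.038],[6,44,0,0,0,0.038],[8,43,0,0,0,0.038],[9,43,0,0,0,0.038],[0,0,0,0,0,0]]])

```text
time: 18.85
ee_pos: [0.5352, 0.2988, 0.1159]
tcp_rot: [-180.0, -0.1, 168.8]
wrist_force: [-0.8, -0.4, 0.1]
opening: 0.0478
```

```bash
python3 look.py q blue,.538,.294
```

```text
18.9 [0.53545955 0.2966159  0.11606149] [-1.79908232e+02 -1.20070321e-01  1.68806835e+02] [29.  12.9  6.5 83.8  0.  40.2] [-0.3 -0.8 -0.7] 0.04822439303616597
blue [0.5375 0.2936] -11.84 1.59 1953
```

View pics/q.png

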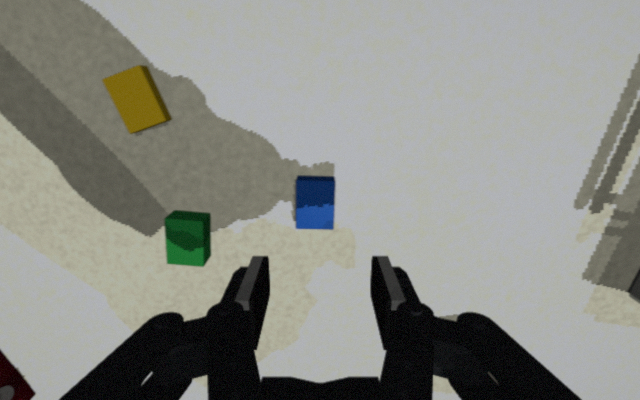

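Request:
servo_tool(motion=[[[-2.5,-2.5,40,0,0,0.01],[0,0,40,0,0,0],[0,0,8,0,0,0],[0,0,0,0,0,0],[0,0,0,0,0,0]]])

```text
time: 19.4
ee_pos: [0.5394, 0.2915, 0.0318]
tcp_rot: [179.9, 0.1, 168.0]
wrist_force: [-0.0, 0.1, -0.3]
opening: 0.0478
```

```bash
python3 look.py r blue,.538,.294
```

```text
19.45 [0.53969371 0.29180285 0.03238973] [1.79895871e+02 1.26184018e-01 1.68011757e+02] [28.4 14.1 -1.3 74.4 -0.  40.4] [ 0.1 -0.1  0.6] 0.04798380789016914
blue [0.5376 0.2944] -12.48 1.91 4170
```

View pics/r.png

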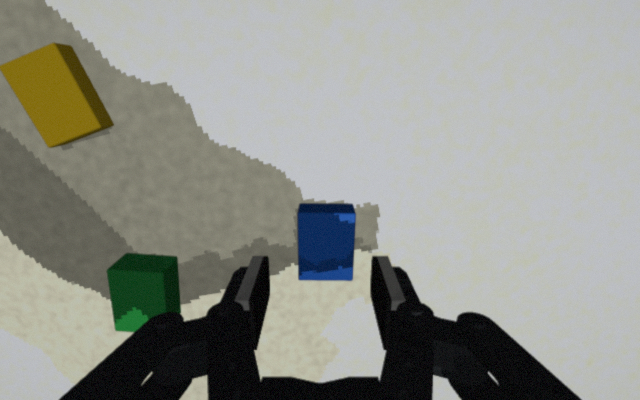

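Request:
servo_tool(motion=[[[2,1.5,10,0,0,0],[0,0,10,0,0,0],[0,0,10,0,0,0],[0,0,0,0,0,0],[0,0,0,0,0,0]]])

```text
time: 19.95
ee_pos: [0.5366, 0.2934, -0.0004]
tcp_rot: [-180.0, -0.0, 168.0]
wrist_force: [-0.6, -0.0, 1.2]
opening: 0.048
```

```bash
python3 look.py s blue,.5376,.294
```

```text
20.0 [5.36939424e-01 2.93549665e-01 9.44501635e-05] [-1.79993897e+02 -4.30772579e-03  1.68039964e+02] [28.7 15.1 -3.8 71.1 -0.  40.6] [-1.1  0.2 -0.3] 0.04800594330286213
blue [0.5375 0.2945] -12.17 2.32 6002
```

Request:
servo_tool(motion=[[[0,0,0.5,0,0,0],[0,0,0,0,0,0],[0,0,0,0,0,0],[0,0,0,0,0,0]]], gripper=0, newtons=40)

```text
time: 20.4
ee_pos: [0.5373, 0.2937, 0.0002]
tcp_rot: [180.0, 0.0, 168.0]
wrist_force: [0.4, -0.1, 4.6]
opening: 0.029
```

```bash
python3 look.py t
```

```text
20.45 [5.37277412e-01 2.93737044e-01 1.86509934e-04] [1.79961883e+02 4.62831670e-02 1.68038104e+02] [28.7 15.1 -3.8 71.  -0.  40.6] [0.8 0.7 5. ] 0.029011945859022018
```

View pics/t.png

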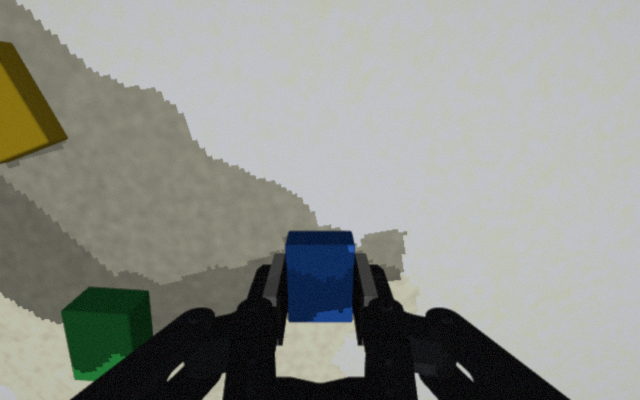

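Request:
servo_tool(motion=[[[0,0,-10,0,0,0],[0,0,-45,0,0,0],[0,0,-45,0,0,0],[0,0,-10,0,0,0]]])

```text
time: 20.85
ee_pos: [0.5386, 0.2944, 0.1157]
tcp_rot: [179.7, 0.3, 168.0]
wrist_force: [-0.6, 0.1, -1.0]
opening: 0.0291
```

```bash
python3 - <<'E'
from h import *
plan([.5574,-.1015,.11],[180,0,-171.8],n=9,start=([.5373,.2937,.11],[180,0,168]))
E
```

```text
N 9 total d [  20.1 -395.2    0. ] rot [ 0.     0.    -0.353]
[-11.0, -42.0, -0.0] [0.0, 0.0, -0.039]
[-10.0, -43.0, -0.0] [0.0, 0.0, -0.039]
[-8.0, -43.0, -0.0] [0.0, 0.0, -0.039]
[-6.0, -44.0, -0.0] [0.0, 0.0, -0.039]
[-5.0, -44.0, -0.0] [0.0, 0.0, -0.039]
[-3.0, -44.0, -0.0] [0.0, 0.0, -0.039]
[-1.0, -44.0, -0.0] [0.0, 0.0, -0.039]
[1.0, -44.0, -0.0] [0.0, 0.0, -0.039]
[2.0, -44.0, -0.0] [0.0, 0.0, -0.039]
```

Request:
servo_tool(motion=[[[-11,-36,0,0,0,-0.039],[-10,-46,0,0,0,-0.039],[-8,-46,0,0,0,-0.039],[-6,-46,0,0,0,-0.039],[-5,-46,0,0,0,-0.039]]])

```text
time: 21.35
ee_pos: [0.5479, 0.068, 0.1093]
tcp_rot: [-180.0, -0.0, 179.3]
wrist_force: [-0.1, 0.4, -1.4]
opening: 0.0288
```

Request:
servo_tool(motion=[[[-3,-46,0,0,0,-0.039],[-1,-46,0,0,0,-0.039],[1,-44,0,0,0,-0.039],[2,-36,0,0,0,-0.039],[0,0,0,0,0,0]]])

```text
time: 21.85
ee_pos: [0.5561, -0.106, 0.1091]
tcp_rot: [-180.0, -0.1, -172.0]
wrist_force: [0.1, 0.9, -1.2]
opening: 0.0289
```

Request:
servo_tool(motion=[[[0,0,20,0,0,0],[0,0,20,0,0,0],[0,0,10,0,0,0],[0,0,0,0,0,0],[0,0,0,0,0,0]]])

```text
time: 22.35
ee_pos: [0.5567, -0.1019, 0.0601]
tcp_rot: [180.0, 0.0, -171.8]
wrist_force: [-0.3, 0.1, -0.1]
opening: 0.0289
```

```bash
python3 look.py u;  python3 - <<'E'
from h import *
plan([.5574,-.1015,.055],[180,0,-171.8],n=1)
E
```

```text
22.4 [ 0.55705419 -0.10196822  0.06054005] [-1.79982124e+02  5.46951429e-02 -1.71833092e+02] [-10.4   7.2  -6.1  76.6   0.  -18.5] [ 0.3 -0.1 -0.6] 0.02928161331365712
N 1 total d [ 0.3  0.5 -5.5] rot [-0.     0.001 -0.001]
[-0.4, 0.4, 5.5] [-0.0, 0.001, -0.001]
```

View pics/u.png

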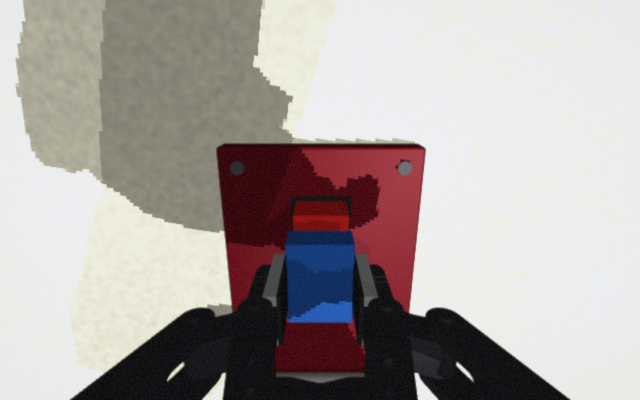

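Request:
servo_tool(motion=[[[0,0.4,10,0,0,0],[0,0,7,0,0,0],[0,0,0,0,0,0],[0,0,0,0,0,0]]])

```text
time: 22.8
ee_pos: [0.5564, -0.1018, 0.0423]
tcp_rot: [180.0, -0.0, -171.9]
wrist_force: [-0.5, 0.3, -1.4]
opening: 0.0287
```

```bash
python3 look.py w; python3 - <<'E'
from h import *
p=pickle.load(open("w.pkl","rb")); save(p,"wz",(180,130,460,340),2.8)
E
```

```text
22.85 [ 0.55657993 -0.10179971  0.04264985] [-1.79999909e+02 -6.66054667e-04 -1.71855105e+02] [-10.4   7.6  -7.7  74.7  -0.  -18.5] [-0.7 -0.5 -1.3] 0.0290353336125042
```

View pics/wz.png

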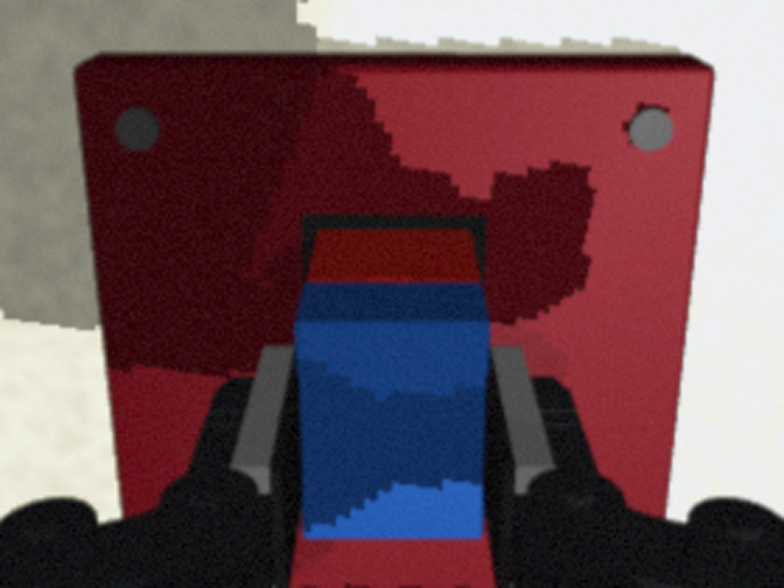

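Request:
servo_tool(motion=[[[0,0,2,0,0,0],[0,0,0.6,0,0,0],[0,0,0,0,0,0]]])

```text
time: 23.15
ee_pos: [0.5567, -0.1018, 0.0402]
tcp_rot: [-180.0, 0.0, -171.9]
wrist_force: [-0.6, 0.3, 0.4]
opening: 0.0289
```

Request:
servo_tool(motion=[[[0,0,0.5,0,0,0],[0,0,0,0,0,0]]])

```text
time: 23.35
ee_pos: [0.5567, -0.1018, 0.0402]
tcp_rot: [-180.0, 0.0, -171.9]
wrist_force: [-1.2, 1.2, 5.0]
opening: 0.029
```

Contact at about 5 N. Release and lift.

Request:
servo_tool(motion=[[[0,0,0,0,0,0],[0,0,0,0,0,0],[0,0,-5,0,0,0]]], gripper=48)

```text
time: 23.65
ee_pos: [0.5561, -0.1017, 0.0439]
tcp_rot: [180.0, -0.1, -171.9]
wrist_force: [-0.7, -0.6, 0.0]
opening: 0.0478
```

Request:
servo_tool(motion=[[[0,0,-25,0,0,0],[0,0,-40,0,0,0],[0,0,0,0,0,0]]])

```text
time: 23.95
ee_pos: [0.5589, -0.1022, 0.1152]
tcp_rot: [-179.9, 0.4, -171.9]
wrist_force: [0.1, 0.1, 0.1]
opening: 0.0479
```

```bash
python3 look.py x; python3 - <<'E'
from h import *
p=pickle.load(open("x.pkl","rb")); save(p,"xz",(180,100,460,310),2.8)
E
```

```text
24.0 [ 0.55818367 -0.10208225  0.11269055] [-179.90519595    0.28095853 -171.85200003] [-10.4   6.3  -1.3  82.   -0.  -18.5] [ 0.2  0.8 -1.5] 0.04805731549778586
```

View pics/xz.png

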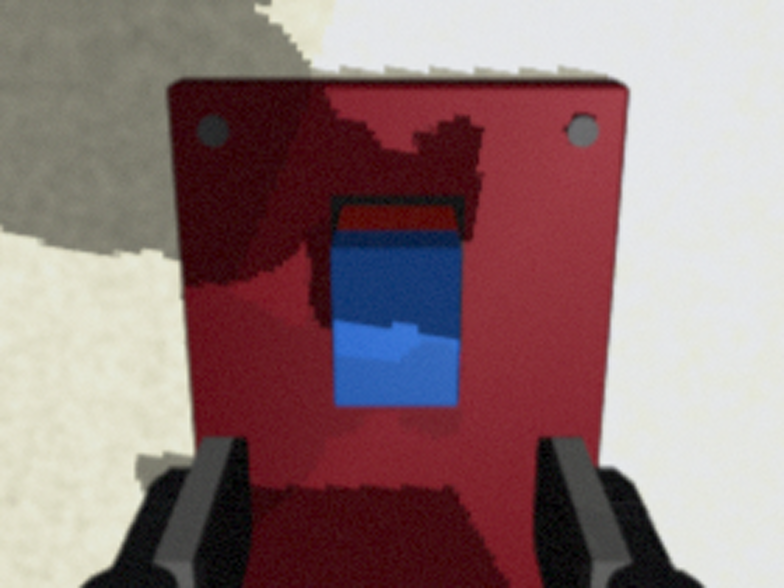

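```bash
python3 - <<'E'
from h import *
plan([.702,-.081,.21],[180,0,98.2],n=11,start=([.558,-.102,.21],[180,0,-171.8]))
v=[.6008,-.0958,.142]
for th in (1.28,1.309,1.33): print(th,fx(v,pl(th,[[-.1,0,.061],[-.135,0,.02]])))
E
```

```text
N 11 total d [144.  21.   0.] rot [ 0.    -0.     1.571]
[-13.0, 0.0, 0.0] [0.0, -0.0, 0.143]
[-13.0, 2.0, 0.0] [0.0, -0.0, 0.143]
[-13.0, 4.0, 0.0] [0.0, -0.0, 0.143]
[-12.0, 6.0, 0.0] [0.0, -0.0, 0.143]
[-11.0, 7.0, 0.0] [0.0, -0.0, 0.143]
[-10.0, 9.0, 0.0] [0.0, -0.0, 0.143]
[-9.0, 10.0, 0.0] [0.0, -0.0, 0.143]
[-7.0, 11.0, 0.0] [0.0, -0.0, 0.143]
[-5.0, 12.0, 0.0] [0.0, -0.0, 0.143]
[-4.0, 13.0, 0.0] [0.0, -0.0, 0.143]
[-2.0, 13.0, 0.0] [0.0, -0.0, 0.143]
1.28 [[ 0.69956328 -0.08168059  0.13629121]
 [ 0.65074594 -0.08865962  0.15806645]]
1.309 [[ 0.70280281 -0.08121745  0.13538044]
 [ 0.65463104 -0.0881042   0.15857642]]
1.33 [[ 0.70513166 -0.08088452  0.13466188]
 [ 0.65745269 -0.08770081  0.15887455]]
```

Request:
servo_tool(motion=[[[0,0,-48,0,0,0],[0,0,-48,0,0,0.1],[-13,0,0,0,0,0.143],[-13,2,0,0,0,0.143],[-13,4,0,0,0,0.143]]], gripper=26)

```text
time: 24.5
ee_pos: [0.5967, -0.0998, 0.2052]
tcp_rot: [-180.0, -0.0, 157.5]
wrist_force: [-0.7, 0.7, -0.4]
opening: 0.0262
```

Request:
servo_tool(motion=[[[-12,6,0,0,0,0.143],[-11,7,0,0,0,0.143],[-10,9,0,0,0,0.143],[-9,10,0,0,0,0.143],[-7,11,0,0,0,0.143]]])

```text
time: 25.0
ee_pos: [0.663, -0.0965, 0.2044]
tcp_rot: [-179.9, -0.0, 116.5]
wrist_force: [-0.3, 0.0, -0.3]
opening: 0.0262
```

Request:
servo_tool(motion=[[[-5,12,0,0,0,0.143],[-4,13,0,0,0,0.143],[-2,13,0,0,0,0.043],[0,0,0,0,0,0],[0,0,0,0,0,0]]])

```text
time: 25.5
ee_pos: [0.702, -0.0948, 0.2044]
tcp_rot: [-179.9, -0.0, 98.1]
wrist_force: [0.1, -0.2, 0.2]
opening: 0.0262
```

```bash
python3 look.py y; python3 - <<'E'
from h import *
p=pickle.load(open("y.pkl","rb")); print(proj(p,[[.7028,-.0812,.1354]]))
E
```

```text
25.55 [ 0.70180419 -0.09487352  0.20492656] [-1.79939218e+02 -1.45173460e-02  9.81052438e+01] [-7.7 28.4 36.3 97.9 -0.  74.2] [ 0.1  0.5 -0.1] 0.026040013398194454
[[324.04835343 196.64867797]]
```

View pics/y.png

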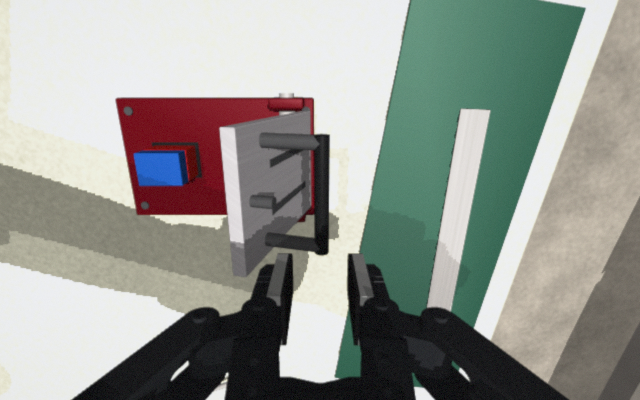

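Request:
servo_tool(motion=[[[14,1,20,0,0,0],[0,0,15,0,0,0],[0,0,0,0,0,0],[0,0,0,0,0,0]]])

```text
time: 25.95
ee_pos: [0.7008, -0.081, 0.1711]
tcp_rot: [180.0, 0.0, 98.0]
wrist_force: [0.6, -0.6, 1.1]
opening: 0.026
```

```bash
python3 look.py z
```

```text
26.0 [ 0.70116575 -0.08110568  0.17169852] [1.79944702e+02 1.71196580e-02 9.80341350e+01] [-6.6 26.9 30.5 93.5 -0.  75.4] [1.4 0.1 1.1] 0.025837915872894895
```

View pics/z.png

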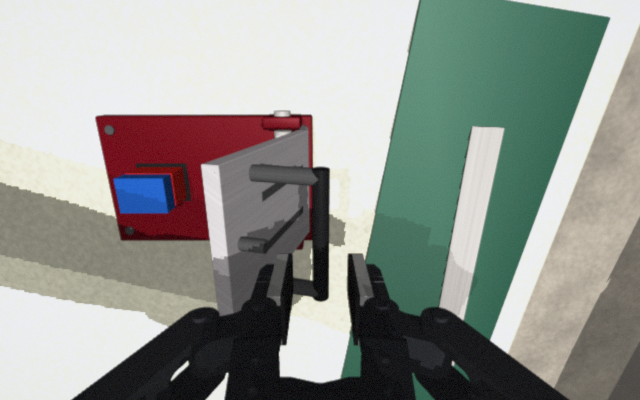

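Request:
servo_tool(motion=[[[0,0,20,0,0,0],[0,0,10,0,0,0],[0,0,0,0,0,0]]])

```text
time: 26.3
ee_pos: [0.7007, -0.081, 0.1393]
tcp_rot: [-179.9, -0.0, 98.0]
wrist_force: [-0.2, 0.6, -0.5]
opening: 0.026
```

Request:
servo_tool(motion=[[[0,0,10,0,0,0],[0,0,10,0,0,0],[0,0,0,0,0,0]]])

```text
time: 26.6
ee_pos: [0.7007, -0.0808, 0.1187]
tcp_rot: [-179.9, -0.0, 98.0]
wrist_force: [-0.3, 0.1, -0.2]
opening: 0.0258
```

Request:
servo_tool(motion=[[[0,0,0,0,0,0],[0,0,0,0,0,0],[0,0,0,0,0,0],[0,0,0,0,0,0]]], gripper=0, newtons=40)

```text
time: 27.0
ee_pos: [0.7012, -0.0808, 0.1205]
tcp_rot: [-180.0, -0.0, 98.0]
wrist_force: [-1.1, 0.6, -1.7]
opening: 0.0084
```

```bash
python3 look.py aa
```

```text
27.05 [ 0.70122331 -0.08084154  0.12052413] [-1.79983600e+02 -3.01535852e-03  9.80216066e+01] [-6.6 26.3 24.  87.7 -0.  75.4] [-1.8  0.3 -0.8] 0.008439093117718847
```

View pics/aa.png

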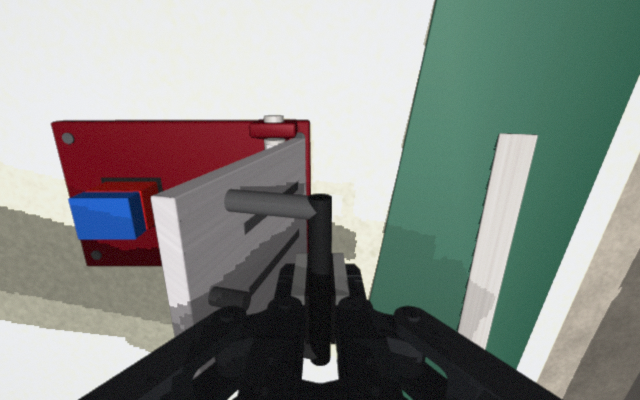

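```bash
python3 - <<'E'
import numpy as np
a=np.radians(np.linspace(105.7,57.2,13)); r=117.1
P=np.c_[-r*np.cos(a),-r*np.sin(a)]; print(np.diff(P,axis=0).round(1).tolist())
print("end world", P[-1])
E
```

```text
[[-8.0, -2.0], [-8.1, -1.4], [-8.2, -0.8], [-8.3, -0.2], [-8.3, 0.4], [-8.2, 0.9], [-8.1, 1.5], [-8.0, 2.1], [-7.8, 2.6], [-7.6, 3.2], [-7.4, 3.7], [-7.1, 4.2]]
end world [-63.43403142 -98.43034927]
```

Request:
servo_tool(motion=[[[0,-4,-1,0,0,0],[0,-4,-1,0,0,0],[0,-8.1,-1.4,0,0,0],[0,-8.2,-0.8,0,0,0]]], newtons=50)

```text
time: 27.45
ee_pos: [0.6778, -0.0842, 0.1255]
tcp_rot: [179.9, 0.0, 98.0]
wrist_force: [4.6, 1.2, -3.1]
opening: 0.0081
```

Request:
servo_tool(motion=[[[0,-8.3,-0.2,0,0,0],[0,-8.3,0.4,0,0,0],[0,-8.2,0.9,0,0,0],[0,-8.1,1.5,0,0,0]]])

```text
time: 27.85
ee_pos: [0.645, -0.0889, 0.1237]
tcp_rot: [179.8, 0.0, 98.0]
wrist_force: [4.4, 0.5, 5.7]
opening: 0.0076
```

Request:
servo_tool(motion=[[[0,-8,2.1,0,0,0],[0,-7.8,2.6,0,0,0],[0,-7.6,3.2,0,0,0],[0,0,0,0,0,0]]])

```text
time: 28.25
ee_pos: [0.6199, -0.0925, 0.1139]
tcp_rot: [-179.9, 0.0, 98.0]
wrist_force: [-3.7, -1.3, 3.8]
opening: 0.0082
```

```bash
python3 look.py bb
```

```text
28.3 [ 0.6199173  -0.09243248  0.11390212] [-1.79845468e+02  3.94822299e-03  9.79935163e+01] [-8.5 14.9  8.7 83.9 -0.  73.5] [-6.1 -1.6  4.4] 0.007657304744085029
```

View pics/bb.png

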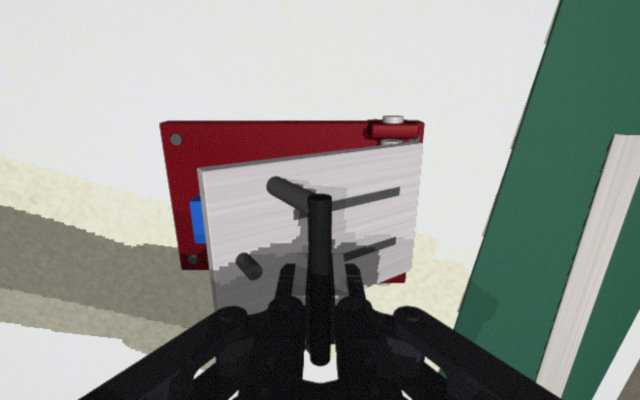

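Request:
servo_tool(motion=[[[0,-4.4,2.4,0,0,0],[0,-4.3,2.5,0,0,0],[0,-4.2,2.7,0,0,0],[0,-2.5,1.7,0,0,0],[0,0,0,0,0,0]]])

```text
time: 28.8
ee_pos: [0.6061, -0.0945, 0.1057]
tcp_rot: [180.0, 0.0, 98.0]
wrist_force: [-3.6, -1.1, 8.3]
opening: 0.0075
```

```bash
cat > st.py <<'E'
from workcell import bot
from h import *
o=bot.get_obs(); yaw=.142; h=np.array([.6701,-.0859,.023]); ex=np.array([np.cos(yaw),np.sin(yaw),0])
d=o["ee_pos"]-h; x=d@ex; a=np.arccos(-x/.1171); z=.1171*np.sin(a)
F=o["wrist_force"]; Fx=F@ex; t=np.array([-np.sin(a),-np.cos(a)])
print("t",round(o["time"],2),"ang",np.degrees(a).round(2),"th",(a-np.arctan2(61,100)).round(4),"ee z",o["ee_pos"][2].round(4),"expected ee z",(z+.023-.0152).round(4),"F",F.round(1),"Fx",Fx.round(1),"resist",(-(Fx*t[0]+F[2]*t[1])).round(2),"M(Nm)",(-(Fx*t[0]+F[2]*t[1])*.1171).round(3),"tang",t.round(2),"open",o["opening"].round(4))
E
python3 st.py
```

```text
Traceback (most recent call last):
  File "st.py", line 6, in <module>
    print("t",round(o["time"],2),"ang",np.degrees(a).round(2),"th",(a-np.arctan2(61,100)).round(4),"ee z",o["ee_pos"][2].round(4),"expected ee z",(z+.023-.0152).round(4),"F",F.round(1),"Fx",Fx.round(1),"resist",(-(Fx*t[0]+F[2]*t[1])).round(2),"M(Nm)",(-(Fx*t[0]+F[2]*t[1])*.1171).round(3),"tang",t.round(2),"open",o["opening"].round(4))
                                                                                                                                                                                                                                                                                                                          ^^^^^^^^^^^^^^^^^^
AttributeError: 'float' object has no attribute 'round'
```

```bash
sed -i 's/o\["opening"\].round(4)/o["opening"]/' st.py; python3 st.py
```

```text
t 28.8 ang 56.51 th 0.4386 ee z 0.1057 expected ee z 0.1055 F [-3.6 -1.1  8.3] Fx -3.7 resist 1.51 M(Nm) 0.176 tang [-0.83 -0.55] open 0.007515043740957125
```

Request:
servo_tool(motion=[[[0,-1.25,0.8,0,0,0],[0,-1.2,0.85,0,0,0],[0,-1.2,0.9,0,0,0],[0,-1.2,0.9,0,0,0],[0,0,0,0,0,0]]])

```text
time: 29.3
ee_pos: [0.6013, -0.0951, 0.102]
tcp_rot: [-180.0, 0.0, 98.0]
wrist_force: [-1.6, -1.2, 7.0]
opening: 0.0082
```

```bash
python3 st.py
```

```text
t 29.3 ang 53.64 th 0.3884 ee z 0.102 expected ee z 0.1021 F [-1.6 -1.2  7. ] Fx -1.8 resist 2.74 M(Nm) 0.321 tang [-0.81 -0.59] open 0.008155115987020574
```

Request:
servo_tool(motion=[[[0,-0.6,0.45,0,0,0],[0,-0.6,0.45,0,0,0],[0,-0.6,0.45,0,0,0],[0,0,0,0,0,0]]])

```text
time: 29.7
ee_pos: [0.5998, -0.0953, 0.1008]
tcp_rot: [180.0, 0.0, 98.0]
wrist_force: [-1.5, -0.4, 7.8]
opening: 0.0079
```

```bash
python3 st.py
```

```text
t 29.7 ang 52.7 th 0.372 ee z 0.1008 expected ee z 0.1009 F [-1.5 -0.4  7.8] Fx -1.5 resist 3.54 M(Nm) 0.415 tang [-0.8  -0.61] open 0.007859894216684262
```

Request:
servo_tool(motion=[[[0,-0.6,0.45,0,0,0],[0,-0.6,0.45,0,0,0],[0,0,0,0,0,0]]])

```text
time: 30.0
ee_pos: [0.5987, -0.0955, 0.1]
tcp_rot: [180.0, 0.0, 98.0]
wrist_force: [0.1, -0.7, 8.6]
opening: 0.0076
```

```bash
python3 st.py
```

```text
t 30.0 ang 52.02 th 0.3602 ee z 0.1 expected ee z 0.1001 F [ 0.1 -0.7  8.6] Fx -0.0 resist 5.27 M(Nm) 0.617 tang [-0.79 -0.62] open 0.007623274999287955
```

Request:
servo_tool(motion=[[[0,-0.4,0.3,0,0,0],[0,0,0,0,0,0],[0,0,0,0,0,0]]])

```text
time: 30.3
ee_pos: [0.5983, -0.0956, 0.0997]
tcp_rot: [180.0, 0.0, 98.0]
wrist_force: [-2.3, -0.6, 8.7]
opening: 0.008
```

```bash
python3 st.py
```

```text
t 30.3 ang 51.8 th 0.3563 ee z 0.0997 expected ee z 0.0998 F [-2.3 -0.6  8.7] Fx -2.4 resist 3.5 M(Nm) 0.41 tang [-0.79 -0.62] open 0.008010887185240685
```

Request:
servo_tool(motion=[[[0,-0.4,0.3,0,0,0],[0,-0.4,0.3,0,0,0],[0,-0.4,0.3,0,0,0],[0,0,0,0,0,0]]])

```text
time: 30.7
ee_pos: [0.5973, -0.0957, 0.0989]
tcp_rot: [179.9, 0.0, 98.0]
wrist_force: [-0.8, -1.1, 8.1]
opening: 0.0078
```

```bash
python3 st.py
```

```text
t 30.7 ang 51.13 th 0.3447 ee z 0.0989 expected ee z 0.099 F [-0.8 -1.1  8.1] Fx -0.9 resist 4.38 M(Nm) 0.513 tang [-0.78 -0.63] open 0.007808680586708912
```

Request:
servo_tool(motion=[[[0,-0.4,0.32,0,0,0],[0,-0.4,0.32,0,0,0],[0,-0.4,0.32,0,0,0],[0,0,0,0,0,0]]])

```text
time: 31.1
ee_pos: [0.5955, -0.0959, 0.0971]
tcp_rot: [-180.0, 0.0, 98.0]
wrist_force: [-2.0, -1.2, 6.0]
opening: 0.008
```

```bash
python3 st.py
```

```text
t 31.1 ang 50.0 th 0.3249 ee z 0.0971 expected ee z 0.0975 F [-2.  -1.2  6. ] Fx -2.1 resist 2.23 M(Nm) 0.261 tang [-0.77 -0.64] open 0.008002004080075903
```

Request:
servo_tool(motion=[[[0,-0.4,0.33,0,0,0],[0,-0.4,0.33,0,0,0],[0,-0.4,0.33,0,0,0],[0,0,0,0,0,0]]])

```text
time: 31.5
ee_pos: [0.5944, -0.0961, 0.0962]
tcp_rot: [-180.0, 0.0, 98.0]
wrist_force: [-1.4, -1.1, 6.5]
opening: 0.0079
```

```bash
python3 st.py
```

```text
t 31.5 ang 49.27 th 0.3123 ee z 0.0962 expected ee z 0.0965 F [-1.4 -1.1  6.5] Fx -1.5 resist 3.09 M(Nm) 0.362 tang [-0.76 -0.65] open 0.007915404385115017
```

Request:
servo_tool(motion=[[[0,-0.4,0.34,0,0,0],[0,-0.4,0.34,0,0,0],[0,-0.4,0.34,0,0,0],[0,0,0,0,0,0]]])

```text
time: 31.9
ee_pos: [0.5933, -0.0963, 0.0952]
tcp_rot: [-180.0, 0.0, 98.0]
wrist_force: [-1.5, -0.7, 5.9]
opening: 0.0076
```

```bash
python3 st.py
```

```text
t 31.9 ang 48.57 th 0.2999 ee z 0.0952 expected ee z 0.0956 F [-1.5 -0.7  5.9] Fx -1.6 resist 2.74 M(Nm) 0.321 tang [-0.75 -0.66] open 0.007649646922062835
```

Request:
servo_tool(motion=[[[0,-0.4,0.35,0,0,0],[0,-0.4,0.35,0,0,0],[0,-0.4,0.35,0,0,0],[0,0,0,0,0,0]]])

```text
time: 32.3
ee_pos: [0.5922, -0.0964, 0.0942]
tcp_rot: [-180.0, 0.0, 98.0]
wrist_force: [-1.3, -0.7, 5.3]
opening: 0.0082
```

```bash
python3 st.py
```

```text
t 32.3 ang 47.84 th 0.2873 ee z 0.0942 expected ee z 0.0946 F [-1.3 -0.7  5.3] Fx -1.4 resist 2.49 M(Nm) 0.292 tang [-0.74 -0.67] open 0.00819457675303904
```

Request:
servo_tool(motion=[[[0,-0.4,0.36,0,0,0],[0,-0.4,0.36,0,0,0],[0,-0.4,0.36,0,0,0],[0,0,0,0,0,0]]])

```text
time: 32.7
ee_pos: [0.5911, -0.0966, 0.0932]
tcp_rot: [180.0, 0.0, 98.0]
wrist_force: [-0.9, -0.8, 6.1]
opening: 0.008
```

```bash
python3 st.py
```

```text
t 32.7 ang 47.1 th 0.2742 ee z 0.0932 expected ee z 0.0936 F [-0.9 -0.8  6.1] Fx -1.0 resist 3.42 M(Nm) 0.401 tang [-0.73 -0.68] open 0.008024179029579236
```

Request:
servo_tool(motion=[[[0,-0.4,0.37,0,0,0],[0,-0.4,0.37,0,0,0],[0,0,0,0,0,0]]])

```text
time: 33.0
ee_pos: [0.5904, -0.0967, 0.0925]
tcp_rot: [180.0, 0.0, 98.0]
wrist_force: [-0.4, 0.1, 6.4]
opening: 0.0075
```

```bash
python3 st.py
```

```text
t 33.0 ang 46.61 th 0.2657 ee z 0.0925 expected ee z 0.0929 F [-0.4  0.1  6.4] Fx -0.3 resist 4.11 M(Nm) 0.481 tang [-0.73 -0.69] open 0.007520219038065426
```

Request:
servo_tool(motion=[[[0,-0.4,0.37,0,0,0],[0,-0.4,0.37,0,0,0],[0,0,0,0,0,0]]])

```text
time: 33.3
ee_pos: [0.5896, -0.0968, 0.0918]
tcp_rot: [180.0, 0.0, 98.0]
wrist_force: [-0.6, -0.6, 7.0]
opening: 0.0078
```

```bash
python3 st.py
```

```text
t 33.3 ang 46.1 th 0.2569 ee z 0.0918 expected ee z 0.0922 F [-0.6 -0.6  7. ] Fx -0.6 resist 4.4 M(Nm) 0.516 tang [-0.72 -0.69] open 0.00780706073308075
```

Request:
servo_tool(motion=[[[0,-0.4,0.38,0,0,0],[0,-0.4,0.38,0,0,0],[0,0,0,0,0,0]]])

```text
time: 33.6
ee_pos: [0.5885, -0.0969, 0.0905]
tcp_rot: [-180.0, 0.0, 98.0]
wrist_force: [0.7, -1.2, 4.0]
opening: 0.0078
```

```bash
python3 st.py
```

```text
t 33.6 ang 45.35 th 0.2437 ee z 0.0905 expected ee z 0.0911 F [ 0.7 -1.2  4. ] Fx 0.5 resist 3.17 M(Nm) 0.371 tang [-0.71 -0.7 ] open 0.007845553534111056
```

Request:
servo_tool(motion=[[[0,-0.4,0.39,0,0,0],[0,-0.4,0.39,0,0,0],[0,0,0,0,0,0]]])

```text
time: 33.9
ee_pos: [0.5881, -0.097, 0.09]
tcp_rot: [180.0, 0.0, 98.0]
wrist_force: [1.7, -2.1, 4.8]
opening: 0.0083
```

```bash
python3 st.py; python3 look.py cc
```

```text
t 33.9 ang 45.04 th 0.2383 ee z 0.09 expected ee z 0.0907 F [ 1.7 -2.1  4.8] Fx 1.4 resist 4.36 M(Nm) 0.51 tang [-0.71 -0.71] open 0.008287668119353454
33.95 [ 0.58811276 -0.09696983  0.09004976] [1.79964272e+02 1.93766804e-02 9.80188270e+01] [-9.4 10.7  1.1 80.3 -0.  72.6] [ 2.2 -1.   4.3] 0.008043941891121082
```

View pics/cc.png

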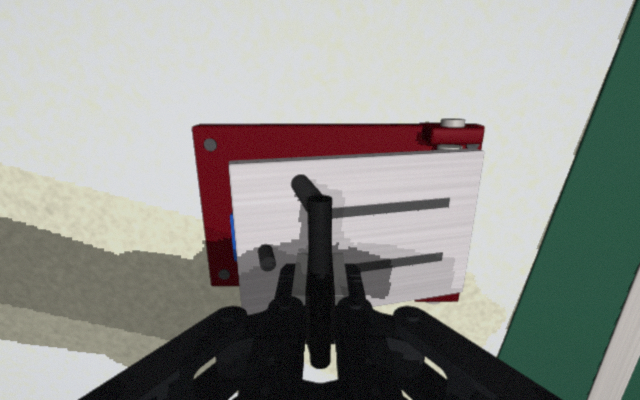

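Request:
servo_tool(motion=[[[0,-0.4,0.4,0,0,0],[0,0,0,0,0,0],[0,0,0,0,0,0]]])

```text
time: 34.25
ee_pos: [0.588, -0.097, 0.0899]
tcp_rot: [179.9, 0.0, 98.0]
wrist_force: [3.0, -1.8, 5.9]
opening: 0.0079
```

```bash
python3 st.py
```

```text
t 34.25 ang 44.99 th 0.2375 ee z 0.0899 expected ee z 0.0906 F [ 3.  -1.8  5.9] Fx 2.7 resist 6.1 M(Nm) 0.715 tang [-0.71 -0.71] open 0.007903259774939926
```

Request:
servo_tool(motion=[[[0,-0.4,0.4,0,0,0],[0,0,0,0,0,0],[0,0,0,0,0,0]]])

```text
time: 34.55
ee_pos: [0.588, -0.097, 0.0899]
tcp_rot: [179.9, 0.0, 98.0]
wrist_force: [4.5, -1.9, 6.8]
opening: 0.008
```

```bash
python3 st.py
```

```text
t 34.55 ang 44.96 th 0.237 ee z 0.0899 expected ee z 0.0905 F [ 4.5 -1.9  6.8] Fx 4.2 resist 7.73 M(Nm) 0.905 tang [-0.71 -0.71] open 0.007969664576749337
```

Request:
servo_tool(motion=[[[0,-0.4,0.4,0,0,0],[0,0,0,0,0,0],[0,0,0,0,0,0]]])

```text
time: 34.85
ee_pos: [0.588, -0.097, 0.0899]
tcp_rot: [179.8, 0.0, 98.0]
wrist_force: [5.3, -0.3, 8.2]
opening: 0.008
```

```bash
python3 st.py
```

```text
t 34.85 ang 44.96 th 0.2369 ee z 0.0899 expected ee z 0.0905 F [ 5.3 -0.3  8.2] Fx 5.2 resist 9.43 M(Nm) 1.104 tang [-0.71 -0.71] open 0.007994593691089664
```

Request:
servo_tool(motion=[[[0,0,0,0,0,0],[0,0,0,0,0,0],[0,0,0,0,0,0]]], gripper=40)

```text
time: 35.15
ee_pos: [0.5859, -0.0968, 0.0878]
tcp_rot: [-179.9, -0.0, 98.0]
wrist_force: [0.6, 0.2, -0.1]
opening: 0.0404
```

```bash
python3 look.py dd; python3 - <<'E'
from h import *
p=pickle.load(open("dd.pkl","rb")); save(p,"ddz",(180,100,500,340),2.5)
E
```

```text
35.2 [ 0.58603984 -0.09688221  0.0878798 ] [-1.79904613e+02 -3.28311100e-02  9.80235137e+01] [-9.4 10.6  0.7 80.2  0.  72.6] [ 0.  -0.6  0.1] 0.040217036857094386
```

View pics/ddz.png

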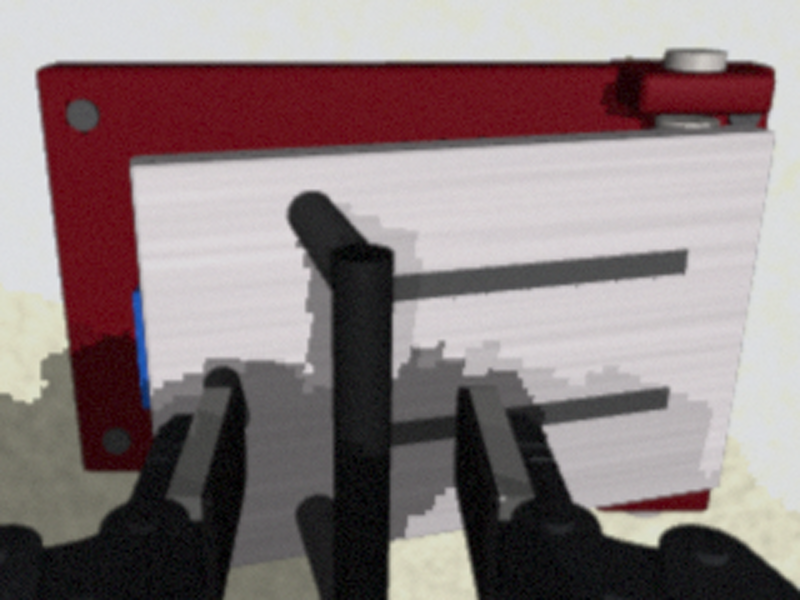

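Request:
servo_tool(motion=[[[0,0,-10,0,0,0],[0,0,-30,0,0,0],[0,0,-45,0,0,0],[0,0,-45,0,0,0],[0,-40,0,0,0,0]]])

```text
time: 35.7
ee_pos: [0.553, -0.1031, 0.2266]
tcp_rot: [179.3, 0.2, 98.1]
wrist_force: [-1.2, 0.7, 0.3]
opening: 0.0402
```

Request:
servo_tool(motion=[[[0,-50,0,0,0,0],[0,-50,0,0,0,0],[0,0,0,0,0,0]]])

```text
time: 36.0
ee_pos: [0.4433, -0.1167, 0.2202]
tcp_rot: [180.0, 0.0, 97.9]
wrist_force: [0.5, -0.2, 0.4]
opening: 0.0399
```

```bash
python3 look.py ee; python3 - <<'E'
from workcell import bot
from h import *
p=pickle.load(open("ee.pkl","rb")); save(p,"eez",(260,60,580,300),2.5)
s=bot.camera("side"); save(s,"ff_side",(200,130,420,330),3.6)
t=bot.camera("top"); save(t,"ff_top",(160,100,460,300),2.6)
for q in (s,t):
    for c,x in dict(green=(.5472,.1862),yellow=(.437,.183)).items():
        v,e,n=fitblock(q,c,x); print(c,v.round(4),e.round(2))
E
```

```text
36.05 [ 0.44595291 -0.11677476  0.22025453] [1.79886379e+02 4.90229237e-02 9.79420898e+01] [-14.7  -7.5  -3.1  94.2  -0.   67.4] [ 1.  -0.2  0.2] 0.039703108454203946
green [ 0.5475  0.1859 -0.3927] 1.39
yellow [0.4368 0.1827 0.0927] 0.76
green [ 0.5472  0.1862 -0.228 ] 0.71
yellow [0.4372 0.1836 0.0842] 0.64
```

View pics/eez.png

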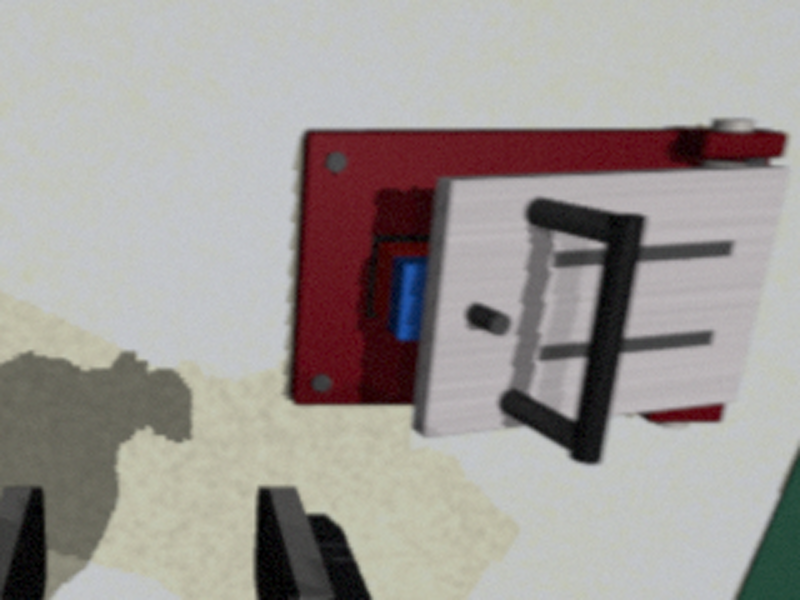

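View pics/ff_side.png

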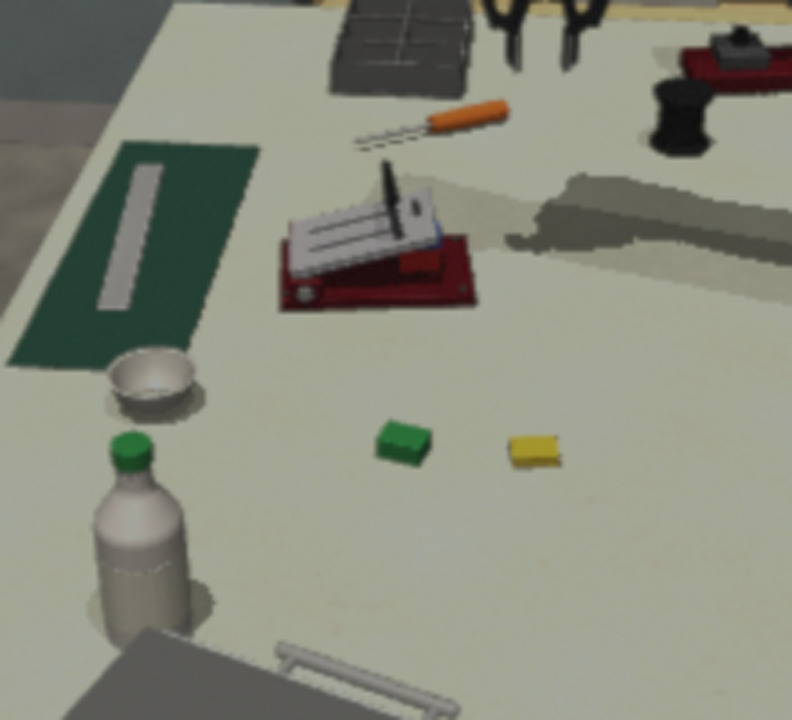

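View pics/ff_top.png

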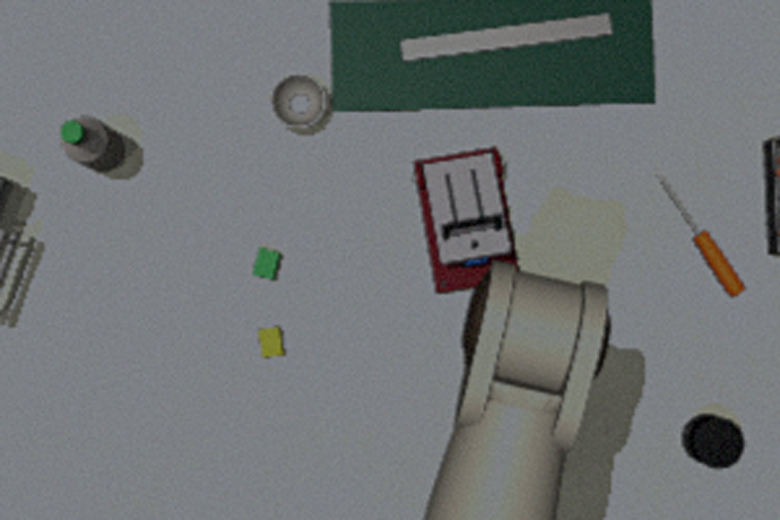

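```bash
python3 -c "
from workcell import bot
print(bot.job_done())"
```

```text
the job is handed in; nothing more can be done
None
```

The plate is set on the 41 mm stack and the job was handed in at about 36 s, with the robot clear of everything.

**What I did**
- I swung the plate up to about 1.3 rad. I put red on the pad and blue on red, then brought the plate down by its handle in steps of about 0.5 mm near the end.
- The plate stopped at about 0.237 rad, just inside the expected 0.23 to 0.36. It did not move when I pressed further.
- The final push was about 9.4 N at the handle. I worked that out as roughly 6 N on the stack, which is an estimate, not a measurement.

**Last checks**
- **Centring:** red and blue lie over each other and within about 1 mm of the pad centre, judged from the wrist pictures before the plate came down.
- **After letting go:** the handle stayed where it was. The last pictures show the plate resting over the blue block.
- **Other blocks:** green and yellow are within 1 mm of where they started. The bottle, dish, spool and driver look unmoved.

**What went wrong or disagreed**
- **Fingertips:** they sit about 6 mm behind the reported TCP when shut, not 19 mm ahead as stated. Because of this my first handle grasp slipped off, tilting the plate slightly, and my first grasp of red closed above the block. I corrected for it, and later grasps held.
- **Force readings:** noise and stick-slip were about ±1 N while the plate was coming down, so I confirmed contact by the plate no longer moving.

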